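# Change the batch on the fixture drying rack

## Robot

A 7-joint arm with a two-finger parallel gripper is mounted at the origin on a cart in front of the work surface, level with it; the furniture and walls round the work are solid. World frame = base frame: x ahead of the robot, y to its left, z up, the work surface at z = 0. Lengths are in m, angles in rad, forces in N, time in s.
With the tool pointing down it reaches from about 0.4 to 0.875 m from the base axis. Payload 6.5 kg.
Tool frame: the origin (TCP) lies midway between the tips of the shut fingers; the grasp point (between the pads) lies hold_point_z behind it (hold_point_z is the distance from the TCP to the grasp point, in m); y points along the fingers, z is the direction in which the jaws open and shut, and the axes are right-handed (so a half turn about y gives the same grasp; the last joint's range is limited). The gripper opens to 88 mm and grips with 3 to 60 N. Pads are 18 mm wide; open, the fingers measure 123 mm over their backs; the gripper's body (75 mm by 187 mm) begins 45 mm behind the grasp point.
Start: joints at [1.123, 0.536, -0.004, 1.538, 0.003, 1.067, -0.071], TCP at [0.242, -0.603, 0.203] pointing down, gripper open.
Joint ranges: [-2.7, 2.7], [-0.37, 2.16], [-1.27, 1.26], [0.24, 2.4], [-1.31, 4.45], [0.19, 1.91], [-2.76, 2.76]. Speed limits (rad/s): [2.39, 2.39, 3.14, 3.14, 3.14, 3.14, 3.14].

## Interface

Orientations are given as [roll, pitch, yaw] about the fixed x, y, z axes, in that order (R = Rz(yaw) Ry(pitch) Rx(roll)).
In Python, from rig import * gives the robot as it stands.
- The arm moves only by the tool play_rows, never from a script. Its argument "commands" is one flat list of numbers, 7 for each row, row after row: the turn, a rotation vector about the world's x, y, z in degrees, then the shift along the world's x, y, z in m, then the opening in per cent of the stroke, from 0 (shut) to 100 (fully open). A call has 1 to 20 rows; each row shifts and turns the pose as measured when the row begins; what a row does not reach is not made up. A row lasts 1/10 s, in which the tool goes at most 50 mm and 8.59 degrees, less where a joint would pass 70% of its speed; a pose out of reach is approached as far as the arm can. A call with a gripper value outside its range is refused whole. The fingers move at their own pace and stop on an object; "force" is the grip in N (left out, the last holds). Time passes only in rows, so rows that do not move let the fingers close. It gives the time, the measured TCP pose, the force and the opening at its end, in the units of the state.
- get_state(): the state, without advancing time (a new reading comes with each control period).
- read_camera(name): name is "side" or "top" or "wrist"; returns a dict with "frame" (480x640x3 uint8, blue, green, red), "fx", "fy", "cx", "cy" (pixels), "dist" ([k1, k2, p1, p2, k3] as OpenCV has them; the pictures are not rectified), "cam_to_world" (4x4, takes a point from camera to world coordinates). Camera axes: x right, y down, z forward; pixel columns grow to the right and rows downward; lengths in m; the calibration is good to about 2 mm. A picture is of the moment at which its call begins. There is no depth.
- hand_in(): hands the job in, once; it reports no verdict.
The state is a dict: "time": time; "q": joint angles; "qvel": joint speeds; "tau": joint torques, N m; "ee_pos": TCP position; "tool_rot": TCP orientation; "wrist_force": force on the tool from outside, world axes, zero at the start; "wrist_torque": the same for the moment, N m; "width": finger opening in m.
Only numpy, scipy, OpenCV 4.12 (cv2) and the standard library are available. Lean on these libraries where they do the work, as an engineer would, in place of code of your own. Each camera call takes 0.05 s, during which the arm holds its last target. There are 200 camera calls.

## Task

The clear acrylic blocks on the drying rack are dry and the aluminium jigs on the bench come wet from cleaning. First switch the dryer off: pull its red locking toggle outward past the lock, flip it from the green mark to the red one and let it draw in again. Then lay the blocks flat on the pink foam mat, and rack all the jigs: each flat on the sloping deck with a narrow end down against one of the two cleats, so that it cannot slide off. Only then switch the dryer on again the same way; leave everything else where it is.

Things in the scene. Friction and masses are not known exactly. Their poses are not given: they have to be found in the camera images.
- deck: blue-grey deck of the drying rack with black drain slots, slick, so that things slide; rises 18 deg away from the robot. x up the slope, y left along the cleats, z out of the deck. Origin on its surface at mid width, at the upper face of the lower cleat, about 37 mm above the bench. Spans x = -20..210 mm, y = -100..100 mm. A grey air box 165 mm high stands 25 mm behind its upper edge. Fixed
- cleat_low (a point): foot of the lower cleat's upper face at mid width, on the deck (deck x = 0). Each cleat is a steel bar 10 mm high, 10 mm thick, 190 mm long, across the deck; two fixtures fit side by side on each (say deck y = -45 and +45 mm). A fixture let go just above a cleat slides down against it
- cleat_high (a point): the same point of the upper cleat, 112 mm up the slope from the lower (deck x = 112 mm)
- jig_a: milled aluminium jig, wet, lying on the bench: 50 x 80 mm (its x, y), base 12 mm high, at each end of the 80 mm length (|y| > 12 mm) a step up to 20 mm with small pins to 26 mm; 110 to 200 g; origin at the centre of its underside, z up. Grip the two long flanks, 50 mm apart. May be absent
- jig_b: milled aluminium jig, wet, lying on the bench: 50 x 80 mm (its x, y), base 12 mm high, at each end of the 80 mm length (|y| > 12 mm) a step up to 20 mm with small pins to 26 mm; 110 to 200 g; origin at the centre of its underside, z up. Grip the two long flanks, 50 mm apart. May be absent
- jig_c: milled aluminium jig, wet, lying on the bench: 50 x 80 mm (its x, y), base 12 mm high, at each end of the 80 mm length (|y| > 12 mm) a step up to 20 mm with small pins to 26 mm; 110 to 200 g; origin at the centre of its underside, z up. Grip the two long flanks, 50 mm apart. May be absent
- jig_d: milled aluminium jig, wet, lying on the bench: 50 x 80 mm (its x, y), base 12 mm high, at each end of the 80 mm length (|y| > 12 mm) a step up to 20 mm with small pins to 26 mm; 110 to 200 g; origin at the centre of its underside, z up. Grip the two long flanks, 50 mm apart. May be absent
- block_a: clear acrylic spacer block, dry, lying on the rack against a cleat: 50 x 85 x 30 mm (its x, y, z), 90 to 160 g; origin at the centre of its underside, z away from it. May be absent
- block_b: clear acrylic spacer block, dry, lying on the rack against a cleat: 50 x 85 x 30 mm (its x, y, z), 90 to 160 g; origin at the centre of its underside, z away from it. May be absent
- foam_mat: pink foam mat for dry parts, 120 x 200 x 6 mm (its x, y, z), on the bench; origin at the centre of its underside. Two blocks fit side by side (say y = -47 and +47 mm, their length along x). Fixed
- toggle_pivot (a point): hinge point of the dryer's toggle, at the centre of the top face of the grey switch box (92 x 78 x 58 mm, on the side bench at the left). The point's axes are those of the box: z up, x from the red off mark to the green on mark, y is the hinge axis. Fixed
- bat_tip (a point): top of the toggle's red cap, 63 mm from the pivot when the bat is in. The bat is a steel stem of 9 mm diameter with a red cap of 17 mm diameter, which reaches from 33 to 63 mm from the pivot. The point's z runs outward along the bat. The cap may be held with fingers upright, closing along the hinge axis
- toggle_swing (a joint): swing of the bat in rad: 0 at off, leaning 0.35 rad from vertical toward the red mark (-x of toggle_pivot); 0.70 at on, leaning 0.35 rad toward the green mark (+x). It starts on. It stays where it is left, with about 0.05 rad of play in either lock
- toggle_pull (a joint): how far the bat is pulled outward along its own axis, in m: 0 in (spring-held, locked), stop at 0.011. The lock blocks the swing unless it is pulled out by more than about 6 mm (pull to the stop to be sure, about 8 N), and the spring draws it back in when let go at either end
- ipa_bottle: white solvent bottle with blue cap, 58 mm diameter, 147 mm high, origin under its centre; leave it standing
- esd_brush: yellow-handled brush 140 x 12 x 10 mm lying on the bench; leave it
- kapton_roll: roll of amber tape 77 mm diameter, 12 mm high, lying flat between rack, jigs and mat; leave it

How it is judged:
On the way, in this order (a step that is already met when the one before it is completed fails the run):
1. the dryer is switched off, toggle locked at off, before any block or jig is moved (value of joint toggle_swing below 0.08 rad and value of joint toggle_pull below 0.003 m and height (world z) of each of block_a, block_b above 0.03 m and height (world z) of each of jig_a, jig_b, jig_c, jig_d below 0.015 m), for 0.2 s.
2. the blocks lie on the mat and every jig rests flat on the deck, narrow end against a cleat, the dryer still off ((x of jig_a in the frame of deck between 0.035 and 0.048 m or x of jig_a in the frame of deck between 0.147 and 0.16 m) and y of jig_a in the frame of deck between -0.08 and 0.08 m and z of jig_a in the frame of deck between -0.004 and 0.004 m and angle between the z axis of each of jig_a, jig_b, jig_c, jig_d and the z axis of deck, either way round below 0.07 rad and angle between the y axis of each of jig_a, jig_b, jig_c, jig_d and the x axis of deck, either way round below 0.2 rad and linear speed of each of jig_a, jig_b, jig_c, jig_d, block_a, block_b below 0.02 m/s and (x of jig_b in the frame of deck between 0.035 and 0.048 m or x of jig_b in the frame of deck between 0.147 and 0.16 m) and y of jig_b in the frame of deck between -0.08 and 0.08 m and z of jig_b in the frame of deck between -0.004 and 0.004 m and (x of jig_c in the frame of deck between 0.035 and 0.048 m or x of jig_c in the frame of deck between 0.147 and 0.16 m) and y of jig_c in the frame of deck between -0.08 and 0.08 m and z of jig_c in the frame of deck between -0.004 and 0.004 m and (x of jig_d in the frame of deck between 0.035 and 0.048 m or x of jig_d in the frame of deck between 0.147 and 0.16 m) and y of jig_d in the frame of deck between -0.08 and 0.08 m and z of jig_d in the frame of deck between -0.004 and 0.004 m and x of block_a in the frame of foam_mat between -0.04 and 0.04 m and y of block_a in the frame of foam_mat between -0.085 and 0.085 m and z of block_a in the frame of foam_mat between 0.002 and 0.01 m and angle between each of block_a, block_b's own z axis and vertical below 0.08 rad and x of block_b in the frame of foam_mat between -0.04 and 0.04 m and y of block_b in the frame of foam_mat between -0.085 and 0.085 m and z of block_b in the frame of foam_mat between 0.002 and 0.01 m and value of joint toggle_swing below 0.08 rad and value of joint toggle_pull below 0.003 m), for 0.3 s.
3. the toggle is flipped to on and has drawn back in (value of joint toggle_swing above 0.62 rad and value of joint toggle_pull below 0.003 m), for 0.2 s.
At the end, for the whole second after the job is handed in: Jigs flat on the deck (4 mm, 4 deg), length up the slope within 11 deg, low end within 5 mm of a cleat, middle within 80 mm of the deck's mid line; blocks flat on the mat, middles within 40 mm (x) and 85 mm (y) of its middle; all at rest; toggle at on (> 0.62 rad), drawn in (< 3 mm) (all of step 3 and (x of jig_a in the frame of deck between 0.035 and 0.048 m or x of jig_a in the frame of deck between 0.147 and 0.16 m) and y of jig_a in the frame of deck between -0.08 and 0.08 m and z of jig_a in the frame of deck between -0.004 and 0.004 m and angle between the z axis of each of jig_a, jig_b, jig_c, jig_d and the z axis of deck, either way round below 0.07 rad and angle between the y axis of each of jig_a, jig_b, jig_c, jig_d and the x axis of deck, either way round below 0.2 rad and linear speed of each of jig_a, jig_b, jig_c, jig_d, block_a, block_b below 0.02 m/s and (x of jig_b in the frame of deck between 0.035 and 0.048 m or x of jig_b in the frame of deck between 0.147 and 0.16 m) and y of jig_b in the frame of deck between -0.08 and 0.08 m and z of jig_b in the frame of deck between -0.004 and 0.004 m and (x of jig_c in the frame of deck between 0.035 and 0.048 m or x of jig_c in the frame of deck between 0.147 and 0.16 m) and y of jig_c in the frame of deck between -0.08 and 0.08 m and z of jig_c in the frame of deck between -0.004 and 0.004 m and (x of jig_d in the frame of deck between 0.035 and 0.048 m or x of jig_d in the frame of deck between 0.147 and 0.16 m) and y of jig_d in the frame of deck between -0.08 and 0.08 m and z of jig_d in the frame of deck between -0.004 and 0.004 m and x of block_a in the frame of foam_mat between -0.04 and 0.04 m and y of block_a in the frame of foam_mat between -0.085 and 0.085 m and z of block_a in the frame of foam_mat between 0.002 and 0.01 m and angle between each of block_a, block_b's own z axis and vertical below 0.08 rad and x of block_b in the frame of foam_mat between -0.04 and 0.04 m and y of block_b in the frame of foam_mat between -0.085 and 0.085 m and z of block_b in the frame of foam_mat between 0.002 and 0.01 m); the robot touches nothing.
It fails at once if the solvent bottle is tipped or shoved (angle between ipa_bottle's own z axis and vertical above 0.5 rad or distance of ipa_bottle from where it was at the start of the episode above 0.06 m).
It fails at once if brush or tape roll is shoved about (distance of any of esd_brush, kapton_roll from where it was at the start of the episode above 0.06 m).
Of jig_a, jig_b, jig_c, jig_d only 3 to 4 are there at a start; the rules pass over those that are not, and their reading is None.
Of block_a, block_b only 1 to 2 are there at a start; the rules pass over those that are not, and their reading is None.
At some moment in a run one of jig_a, jig_b, jig_c, jig_d may be knocked a few centimetres aside while the robot is not near it.
Once in a run the grip may slacken for a moment while it holds something.
It also fails if it takes over 208 s, if anything falls off the work surface, if the arm or the gripper's body presses on something with over 40 N, if the wrist force passes 120 N, or if a joint passes its speed limit or range.

## Working session

There is one attempt and no reset: what is moved stays moved. The work goes in short steps, Python scripts to look and compute and a tool call to move; the robot and the scene stay as the last step left them, time stands still between calls to the robot, and variables do not carry over. Pictures are saved under pics/ and viewed, about 12 in all and at most 16, crops included, and the job is handed in when it is done.

Besides the shell and the picture viewer there is one more tool, called after "Call:" as name(argument=value, ...) on one line, values as JSON. play_rows: Moves the arm, as the interface text tells. Its arguments: {"type":"object","properties":{"commands":{"type":"array","items":{"type":"number"}},"force":{"type":"number"}},"required":["commands"]}

```bash
ls; mkdir -p pics
python3 - <<'E'
from rig import *
import cv2
s=get_state(); print({k:(v if not hasattr(v,'tolist') else v.tolist()) for k,v in s.items()})
for n in("side","top"):
    c=read_camera(n); cv2.imwrite(f"pics/{n}0.png",c["frame"])
    print(n,c["fx"],c["fy"],c["cx"],c["cy"],c["dist"],c["cam_to_world"])
E
```

```text
pics
{'time': 0.0, 'q': [1.1227644068746987, 0.5371592554123759, -0.004415998435370098, 1.5388470284412328, 0.002570920658799386, 1.0673248628320848, -0.07121245617968806], 'qvel': [0.00012199601912342003, -0.0007517758748519641, 9.943716488778096e-05, 0.001191294598684823, -0.00022699544243912534, 0.001611666534172824, 0.0008207812953346281], 'tau': [0.0005605782462225761, -57.098926305770874, 0.9911008179187775, -25.160404443740845, -0.05620809271931648, 0.017866454436443746, 0.00015854751836741343], 'ee_pos': [0.24192707952908796, -0.602572224473413, 0.2020540051257667], 'tool_rot': [-1.572525433831931, -0.00011341730054548194, -2.7597347099350724], 'wrist_force': [-0.4619835818358672, -0.9070211732203224, 1.240099116706148], 'wrist_torque': [0.0001854746644000892, -0.004524928490447592, -0.008695506256481305], 'width': 0.0881888273668648}
side 510.45330125194823 510.45330125194823 317.79863333616464 240.0158225186284 [0.03028871 0.         0.         0.         0.        ] [[ 0.92440427 -0.13595656  0.35636016  0.08499681]
 [-0.38062326 -0.38896111  0.83894886 -1.16828634]
 [ 0.02454964 -0.91116687 -0.41130554  0.58406986]
 [ 0.          0.          0.          1.        ]]
top 541.5885556108786 541.5885556108786 323.7390426275389 240.72895896823886 [-0.1240727  0.         0.         0.         0.       ] [[-0.01384133 -0.99930894  0.03449731  0.4546551 ]
 [-0.99987336  0.01356169 -0.00832703 -0.15574934]
 [ 0.00785344 -0.0346082  -0.9993701   1.4216646 ]
 [ 0.          0.          0.          1.        ]]
```

View pics/top0.png

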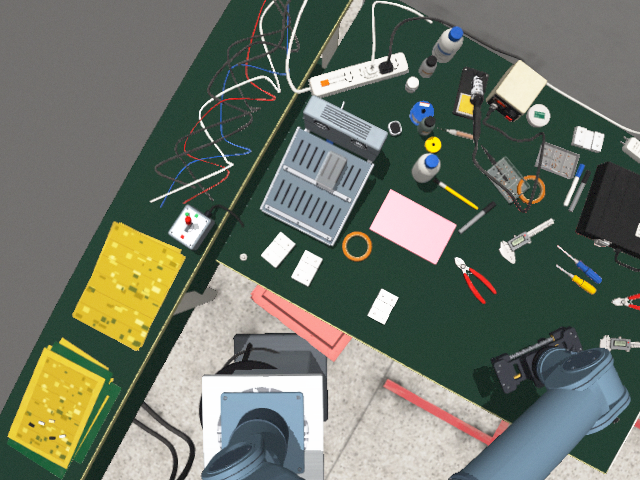

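View pics/side0.png

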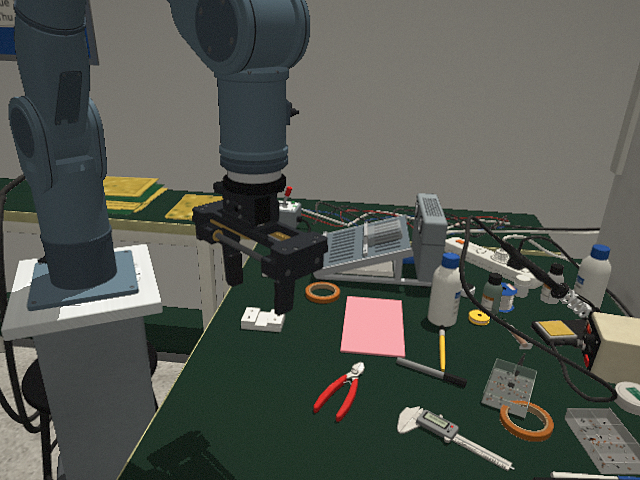

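Run:
```python
import cv2
f=cv2.imread("pics/top0.png")
a=cv2.resize(f[90:255,160:390],None,fx=3.4,fy=3.4,interpolation=cv2.INTER_CUBIC);cv2.imwrite("pics/c1.png",a)
a=cv2.resize(f[180:330,230:470],None,fx=3.3,fy=3.3,interpolation=cv2.INTER_CUBIC);cv2.imwrite("pics/c2.png",a)
```

```text
(no output)
```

View pics/c1.png

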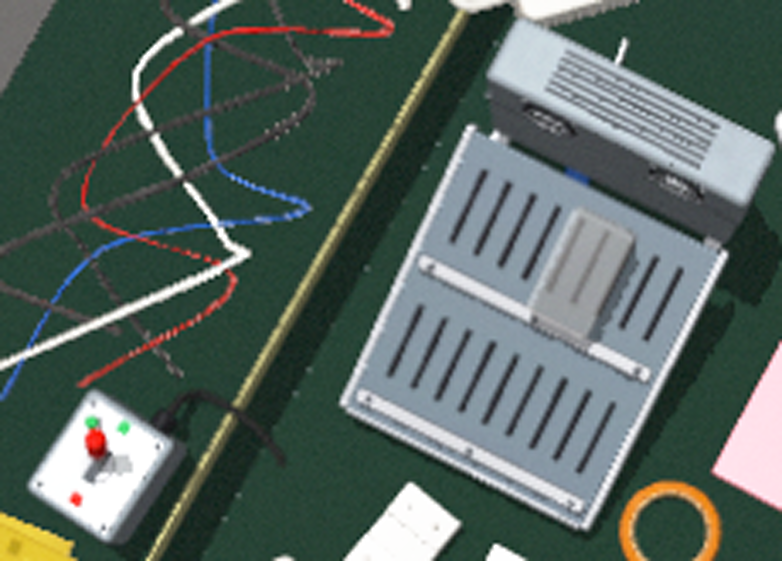

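View pics/c2.png

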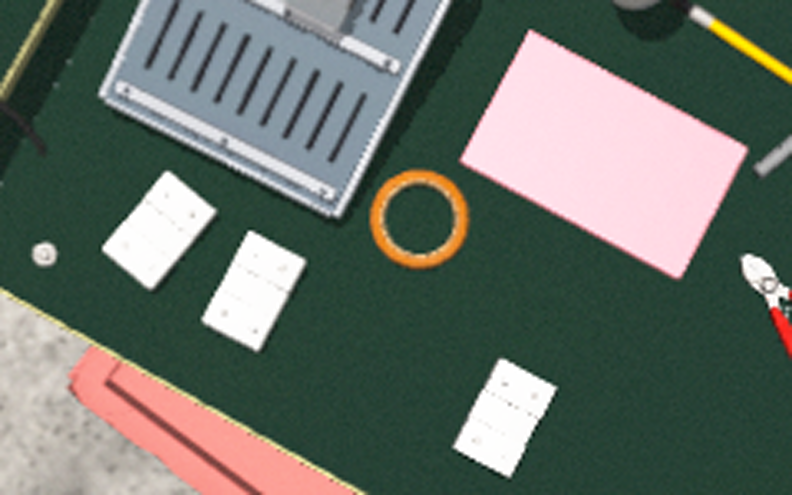

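```bash
cat > h.py <<'E'
from rig import *
import numpy as np, cv2
from scipy.spatial.transform import Rotation as Ro
CAM={}
def cam(n,save=None):
    c=read_camera(n); CAM[n]=c
    if save: cv2.imwrite("pics/"+save,c["frame"])
    return c
def ray(c,uv):
    K=np.array([[c["fx"],0,c["cx"]],[0,c["fy"],c["cy"]],[0,0,1]])
    p=cv2.undistortPoints(np.array(uv,float).reshape(-1,1,2),K,np.array(c["dist"],float)).reshape(-1,2)
    T=np.array(c["cam_to_world"]); d=np.c_[p,np.ones(len(p))]@T[:3,:3].T
    return T[:3,3],d
def plane(c,uv,z):
    o,d=ray(c,uv); z=np.broadcast_to(z,len(d)); return o+d*((z-o[2])/d[:,2])[:,None]
def tri(c1,u1,c2,u2):
    o1,d1=ray(c1,[u1]);o2,d2=ray(c2,[u2]);d1,d2=d1[0],d2[0]
    t=np.linalg.lstsq(np.c_[d1,-d2],o2-o1,rcond=None)[0]
    a=o1+t[0]*d1;b=o2+t[1]*d2; return (a+b)/2,np.linalg.norm(a-b)
def proj(c,P):
    T=np.linalg.inv(np.array(c["cam_to_world"]));K=np.array([[c["fx"],0,c["cx"]],[0,c["fy"],c["cy"]],[0,0,1]])
    return cv2.projectPoints(np.array(P,float).reshape(-1,1,3),cv2.Rodrigues(T[:3,:3])[0],T[:3,3],K,np.array(c["dist"],float))[0].reshape(-1,2)
def st():
    s=get_state(); print("t",round(s["time"],2),"pos",np.round(s["ee_pos"],4),"rot",np.round(np.degrees(s["tool_rot"]),2),"F",np.round(s["wrist_force"],1),"w",round(s["width"],4)); return s
E
python3 - <<'E'
from h import *
np.set_printoptions(precision=4,suppress=True)
t=cam("top");s=cam("side")
c1=lambda L:np.array(L)/3.4+[160,90]
c2=lambda L:np.array(L)/3.3+[230,180]
D=plane(t,c1([(470,128),(345,403),(587,525),(725,250)]),[.102,.031,.031,.102]);print("deck",D)
for n,q,z in(("mat",[(530,30),(747,150),(680,278),(460,160)],.006),("J1",[(167,171),(216,211),(152,290),(102,248)],.02),("J2",[(252,232),(305,259),(257,350),(202,321)],.02),("J3",[(501,359),(556,386),(510,477),(454,447)],.02)):
    P=plane(t,c2(q),z);e=[np.linalg.norm(P[i]-P[(i+1)%4]) for i in range(4)]
    print(n,P.mean(0),e,[np.degrees(np.arctan2(*(P[(i+1)%4]-P[i])[1::-1])) for i in range(4)])
B=plane(t,c1([(430,258),(650,375),(360,393),(583,508)]),[.08,.08,.045,.045]);print("cleats ends",B)
u=c1([(95,440)])[0];print("bat",u,tri(t,u,s,(288.5,190)))
hs=plane(t,c1([(95,390),(30,487),(76,499),(124,427),(100,463)]),.058);print("box z.058",hs)
g=cv2.resize(s["frame"][170:300,240:470],None,fx=3.4,fy=3.4,interpolation=cv2.INTER_CUBIC);cv2.imwrite("pics/s1.png",g)
E
```

```text
deck [[ 0.7804 -0.1076  0.102 ]
 [ 0.5879 -0.008   0.031 ]
 [ 0.4929 -0.1901  0.031 ]
 [ 0.6886 -0.2912  0.102 ]]
mat [ 0.537  -0.4035  0.006 ] [np.float64(0.19893671199572718), np.float64(0.11620676069299335), np.float64(0.19933047782445962), np.float64(0.11837783509452358)] [np.float64(-119.54412434329143), np.float64(150.9000279048534), np.float64(61.08062084587434), np.float64(-29.29297193417991)]
J1 [ 0.4814 -0.0494  0.02  ] [np.float64(0.04973625124988836), np.float64(0.07968947699585882), np.float64(0.051300585667030246), np.float64(0.0790658311373748)] [np.float64(-129.9621972835906), np.float64(140.2497480292187), np.float64(49.33055163626643), np.float64(-40.87939696270571)]
J2 [ 0.433  -0.1231  0.02  ] [np.float64(0.0466415873862224), np.float64(0.08056472081789509), np.float64(0.04870199893711938), np.float64(0.07996551386964101)] [np.float64(-117.77291608045853), np.float64(151.39852577307158), np.float64(61.455681007543006), np.float64(-30.081413164062198)]
J3 [ 0.3307 -0.3188  0.02  ] [np.float64(0.04833839397134577), np.float64(0.08002625692363072), np.float64(0.05006286779949476), np.float64(0.07821888933909095)] [np.float64(-116.9959764309036), np.float64(152.21586942686997), np.float64(60.88670695073427), np.float64(-29.040901118829)]
cleats ends [[ 0.6892 -0.0765  0.08  ]
 [ 0.6007 -0.2366  0.08  ]
 [ 0.5939 -0.0208  0.045 ]
 [ 0.5053 -0.1869  0.045 ]]
bat [187.9412 219.4118] (array([0.5561, 0.166 , 0.1038]), np.float64(0.001975902994449667))
box z.058 [[0.598  0.1768 0.058 ]
 [0.5261 0.2263 0.058 ]
 [0.5167 0.1914 0.058 ]
 [0.5699 0.1549 0.058 ]
 [0.5433 0.1731 0.058 ]]
```

View pics/s1.png

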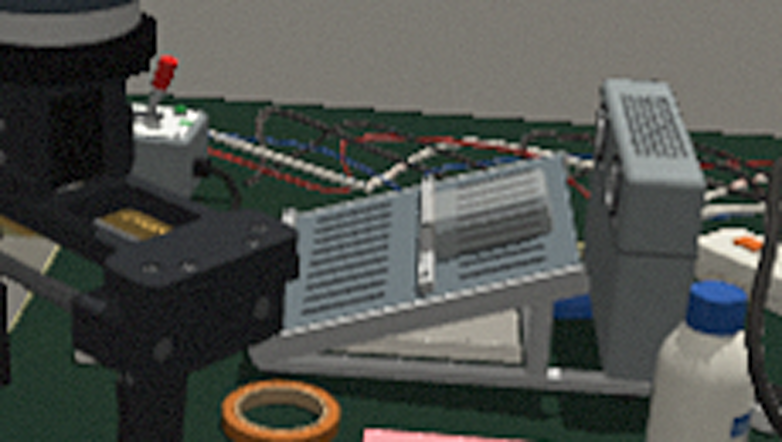

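Call:
play_rows(commands=[0,0,6.2,0.032,0.03,0.01,60,0,0,6.2,0.032,0.03,0.01,60,0,0,6.2,0.032,0.03,0.01,60,0,0,6.2,0.032,0.03,0.01,60,0,0,6.2,0.032,0.03,0.01,60,0,0,6.2,0.032,0.03,0,60,0,0,6.2,0.032,0.03,0,60,0,0,6.2,0.032,0.03,0,60,0,0,6.2,0.014,0.044,0,60,0,0,6.2,0.014,0.044,0,60,0,0,6.2,0.014,0.044,0,60,0,0,6.2,0.014,0.044,0,60,0,0,6.2,0.014,0.044,0,60,0,0,6.2,0.014,0.044,0,60,0,0,6.2,0.014,0.044,0,60,0,0,6.2,-0.008,0.043,0,60,0,0,6.2,-0.008,0.043,0,60,0,0,6.2,-0.008,0.043,0,60,0,0,6.2,-0.008,0.043,0,60,0,0,6.2,-0.008,0.043,0,60])

```text
time: 2.2
ee_pos: [0.5584, 0.1843, 0.2519]
tool_rot: [-1.571, -0.008, -0.526]
wrist_force: [0.6, 0.8, -1.0]
width: 0.0531
```

Call:
play_rows(commands=[0,0,-4.4,-0.002,-0.018,0,60,0,0,0,0,0,0,60,0,0,0,0,0,0,60])

```text
time: 2.5
ee_pos: [0.5531, 0.1758, 0.252]
tool_rot: [-1.567, -0.004, -0.587]
wrist_force: [0.5, 0.8, 0.1]
width: 0.0529
```

Run:
```python
from h import *
st(); c=cam("wrist","w1.png"); print(np.array(c["cam_to_world"]).round(3), c["fx"],c["cx"],c["cy"],c["dist"])
print(proj(c,[(.5561,.166,.1035),(.5425,.1753,.058)]))
```

```text
t 2.5 pos [0.5531 0.1758 0.252 ] rot [-89.81  -0.25 -33.61] F [0.5 0.8 0.1] w 0.0529
[[ 0.554  0.794  0.252  0.488]
 [ 0.833 -0.529 -0.163  0.219]
 [ 0.003  0.3   -0.954  0.434]
 [ 0.     0.     0.     1.   ]] 427.458921241561 325.6425339491516 242.65065323813874 [-0.10340079  0.          0.          0.          0.        ]
[[316.1973804  220.84557663]
 [317.2326871  190.06291346]]
```

View pics/w1.png

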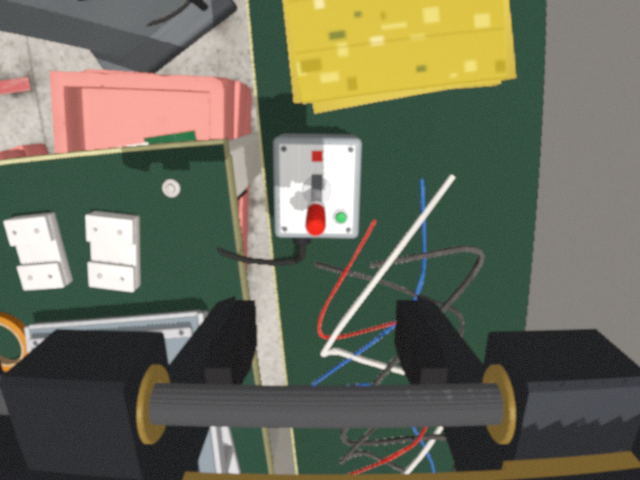

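Call:
play_rows(commands=[0,0,-0.1,0.003,-0.01,-0.03,60,0,0,0,0,0,-0.04,60,0,0,0,0,0,-0.03,60,0,0,0,0,0,0,60,0,0,0,0,0,0,60])

```text
time: 3.05
ee_pos: [0.5599, 0.1615, 0.1507]
tool_rot: [-1.566, -0.009, -0.593]
wrist_force: [0.6, 0.7, -0.3]
width: 0.0527
```

Call:
play_rows(commands=[0,0,0.2,-0.004,0.0045,-0.03,60,0,0,0,0,0,-0.033,60,0,0,0,0,0,0,60,0,0,0,0,0,0,60])

```text
time: 3.45
ee_pos: [0.5619, 0.1672, 0.0942]
tool_rot: [-1.557, -0.016, -0.592]
wrist_force: [0.5, -0.1, 0.5]
width: 0.0527
```

Call:
play_rows(commands=[0,0,0,-0.004,-0.001,-0.004,60,0,0,0,-0.002,0,-0.003,60,0,0,0,0,0,0,60])

```text
time: 3.75
ee_pos: [0.5586, 0.167, 0.0918]
tool_rot: [-1.551, -0.021, -0.593]
wrist_force: [-0.8, -0.8, 0.2]
width: 0.053
```

Call:
play_rows(commands=[-0.3,1.6,0,-0.003,-0.001,-0.005,60,0,0,0,0,0,0,60])

```text
time: 3.95
ee_pos: [0.556, 0.1659, 0.0877]
tool_rot: [-1.572, -0.0, -0.593]
wrist_force: [0.1, 0.2, 0.5]
width: 0.0526
```

Run:
```python
from h import *
st(); c=cam("wrist","w2.png"); s=cam("side")
cv2.imwrite("pics/w2c.png",np.hstack([cv2.resize(c["frame"][100:340,160:480],(480,360)),cv2.resize(s["frame"][160:240,250:320],(315,360),interpolation=cv2.INTER_CUBIC)]))
```

```text
t 3.95 pos [0.556  0.1659 0.0877] rot [-9.007e+01 -2.000e-02 -3.397e+01] F [0.1 0.2 0.5] w 0.0526
```

View pics/w2c.png

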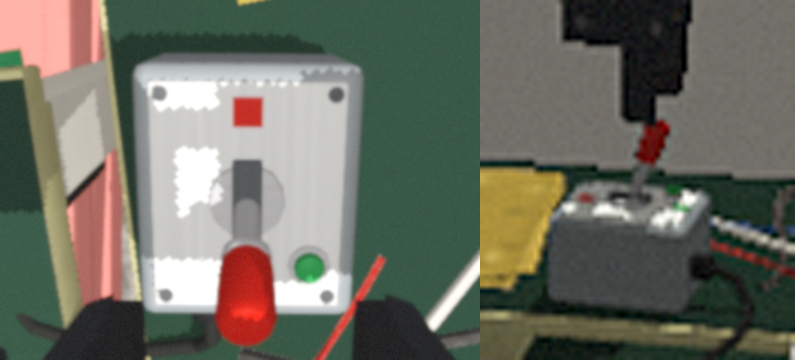

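Run:
```python
from h import *
s=cam("side")
print(proj(s,[(.540,.142,.088),(.572,.190,.088),(.556,.166,.1035),(.5425,.1753,.058),(.5425+.0187*.83,.1753-.0187*.56,.058+.059)]))
```

```text
[[286.33586676 198.37460167]
 [291.21355196 192.04325087]
 [288.82178962 190.10225691]
 [283.43457568 204.2728185 ]
 [289.61994073 185.71914043]]
```

Run:
```python
from h import *
s=cam("side","side3.png")
for k in(.045,.06): print(proj(s,[(.242+a*.373*k,-.603-a*.928*k,z) for a in(1,-1) for z in (.2,.22,.24)]))
cv2.imwrite("pics/s3.png",cv2.resize(s["frame"][100:240,230:370],(600,600),interpolation=cv2.INTER_CUBIC))
```

```text
[[280.5452692  335.15080025]
 [280.46998761 322.0223278 ]
 [280.39127932 308.56790195]
 [238.79483886 307.54976218]
 [238.24528386 295.1875285 ]
 [237.68008003 282.54084796]]
[[288.22777211 340.23724376]
 [288.24825655 326.97229529]
 [288.2680195  313.37356513]
 [232.48075736 303.38159273]
 [231.86625802 291.13883349]
 [231.23460805 278.61774551]]
```

View pics/s3.png

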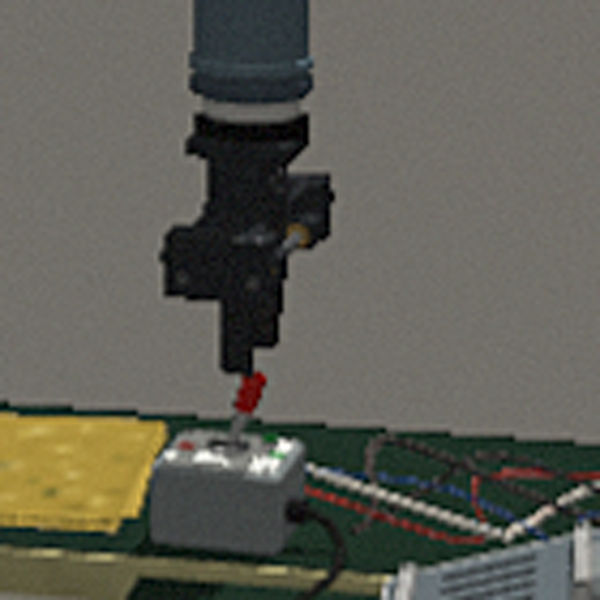

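Run:
```python
from h import *
s=st();c=cam("wrist")
R=Ro.from_euler("xyz",s["tool_rot"]).as_matrix();p=np.array(s["ee_pos"])
print("y",R[:,1],"z",R[:,2], "cam rel",R.T@(np.array(c["cam_to_world"])[:3,3]-p))
for back in(0,.02,.035,.05):
    print(back,proj(c,[p-R[:,1]*back+R[:,2]*a+R[:,0]*b for a in(.0265,-.0265) for b in(-.009,.009)]).round(0).tolist())
```

```text
t 4.15 pos [0.5559 0.1663 0.0879] rot [-9.000e+01 -7.000e-02 -3.394e+01] F [1.3 0.2 0.5] w 0.0528
y [ 9.58465848e-04 -6.47380774e-04 -9.99999331e-01] z [ 5.58276315e-01  8.29655083e-01 -2.01397001e-06] cam rel [-0.07708817 -0.18261827  0.00054605]
0 [[383.0, 267.0], [381.0, 303.0], [266.0, 267.0], [268.0, 303.0]]
0.02 [[389.0, 284.0], [387.0, 323.0], [260.0, 284.0], [262.0, 323.0]]
0.035 [[394.0, 299.0], [392.0, 341.0], [254.0, 299.0], [257.0, 341.0]]
0.05 [[401.0, 317.0], [398.0, 362.0], [247.0, 317.0], [251.0, 362.0]]
```

View pics/w2.png

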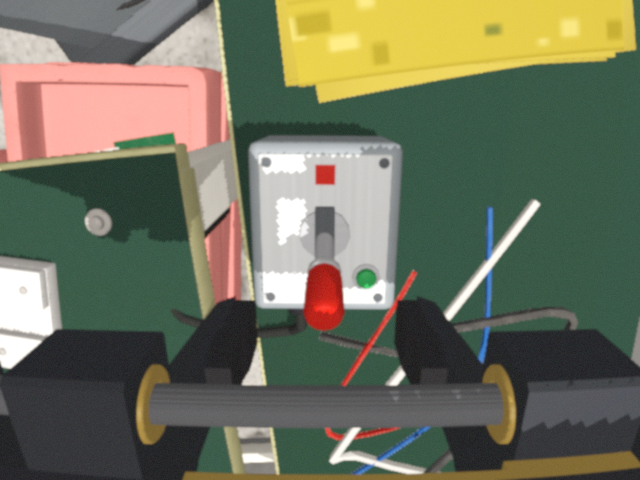

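Call:
play_rows(commands=[0,0,0,0,0,0,0,0,0,0,0,0,0,0,0,0,0,0,0,0,0,0,0,0,0,0,0,0,0,0,0,0,0,0,0], force=10)

```text
time: 4.7
ee_pos: [0.5557, 0.1663, 0.0879]
tool_rot: [-1.571, -0.001, -0.592]
wrist_force: [-0.2, -0.1, 0.0]
width: 0.015
```

Run:
```python
from h import *
s=st();c=cam("wrist","w3.png");d=cam("side")
R=Ro.from_euler("xyz",s["tool_rot"]).as_matrix();p=np.array(s["ee_pos"])
for back in(0,.02,.035): print(back,proj(c,[p-R[:,1]*back+R[:,2]*a for a in(.0265,0,-.0265)]).round(0).tolist(),proj(d,[p-R[:,1]*back]))
cv2.imwrite("pics/w3c.png",np.hstack([cv2.resize(c["frame"][120:420,160:480],(480,450)),cv2.resize(d["frame"][150:240,250:314],(320,450),interpolation=cv2.INTER_CUBIC)]))
```

```text
t 4.7 pos [0.5557 0.1663 0.0879] rot [-9.001e+01 -7.000e-02 -3.392e+01] F [-0.2 -0.1  0. ] w 0.015
0 [[382.0, 285.0], [324.0, 285.0], [267.0, 285.0]] [[288.67412267 195.15749751]]
0.02 [[388.0, 303.0], [324.0, 304.0], [261.0, 303.0]] [[288.67199446 188.63018165]]
0.035 [[393.0, 320.0], [324.0, 320.0], [256.0, 320.0]] [[288.67019121 183.68602156]]
```

View pics/w3c.png

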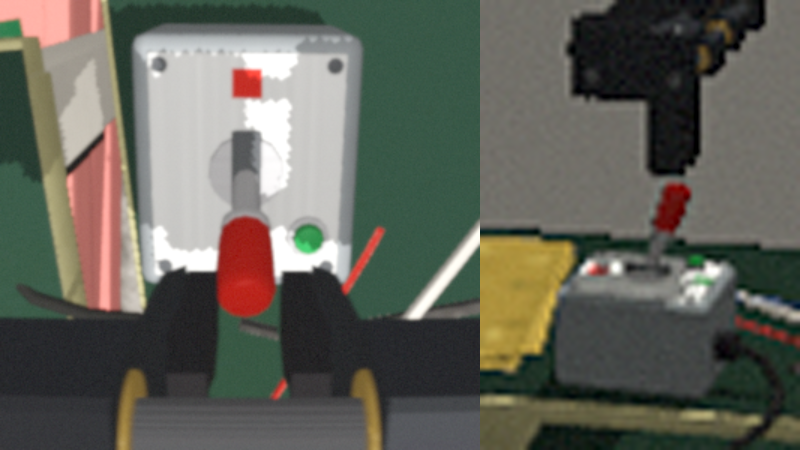

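Call:
play_rows(commands=[0,0,0,0,0,0,60,0,0,0,0,0,0,60,0,0,0,0,0,0,60,0,0,0,0,0,0,60,0,0,0,0,0,-0.008,60,0,0,0,0,0,-0.008,60,0,0,0,0,0,-0.008,60,0,0,0,0,0,0,60])

```text
time: 5.6
ee_pos: [0.5553, 0.166, 0.0614]
tool_rot: [-1.572, -0.001, -0.592]
wrist_force: [-0.0, -0.3, 0.6]
width: 0.0527
```

Call:
play_rows(commands=[0,0,0,0,0,-0.007,60,0,0,0,0,0,0,60,0,0,0,0,0,0,0,0,0,0,0,0,0,0,0,0,0,0,0,0,0,0,0,0,0,0,0,0,0,0,0,0,0,0,0], force=35)

```text
time: 6.3
ee_pos: [0.5552, 0.1658, 0.0538]
tool_rot: [-1.572, -0.001, -0.592]
wrist_force: [-2.6, -2.9, 2.8]
width: 0.0156
```

Call:
play_rows(commands=[0,0,0,0.0015,-0.001,0.005,0,0,0,0,0.0015,-0.001,0.005,0,0,0,0,0.001,-0.0005,0.002,0])

```text
time: 6.6
ee_pos: [0.5572, 0.1638, 0.0648]
tool_rot: [-1.574, 0.003, -0.591]
wrist_force: [-0.5, 4.5, -17.1]
width: 0.0156
```

Call:
play_rows(commands=[0,0,0,-0.0056,0.0037,0.003,0,0,0,0,-0.0056,0.0037,0.002,0,0,0,0,-0.0056,0.0037,0.0015,0,0,0,0,-0.0056,0.0037,0.0005,0])

```text
time: 7.0
ee_pos: [0.5365, 0.1776, 0.0707]
tool_rot: [-1.571, -0.001, -0.593]
wrist_force: [6.4, -0.2, -15.5]
width: 0.0159
```

Call:
play_rows(commands=[0,0,0,-0.005,0.0033,0,0,0,0,0,-0.005,0.0033,-0.001,0,0,0,0,-0.004,0.0025,-0.001,0])

```text
time: 7.3
ee_pos: [0.5271, 0.1844, 0.07]
tool_rot: [-1.568, -0.011, -0.595]
wrist_force: [6.9, -1.7, -10.4]
width: 0.0151
```

Call:
play_rows(commands=[0,0,0,-0.004,0.003,-0.001,0,0,0,0,-0.003,0.002,-0.001,0,0,0,0,0,0,0,0])

```text
time: 7.6
ee_pos: [0.5246, 0.1863, 0.0693]
tool_rot: [-1.566, -0.02, -0.597]
wrist_force: [4.2, 1.1, -13.3]
width: 0.0154
```

Call:
play_rows(commands=[0,0,0,0.001,-0.001,-0.004,0,0,0,0,0.001,-0.0005,-0.004,0,0,0,0,0.001,-0.0005,-0.003,0,0,0,0,0,0,0,60,0,0,0,0,0,0,60,0,0,0,0,0,0,60,0,0,0,0,0,0,60,0,0,0,0,0,0.03,60,0,0,0,0,0,0.03,60,0,0,0,0,0,0.03,60,0,0,0,0,0,0,60])

```text
time: 8.7
ee_pos: [0.5273, 0.1857, 0.1537]
tool_rot: [-1.565, -0.022, -0.595]
wrist_force: [-0.1, 1.2, 0.2]
width: 0.053
```

Run:
```python
from h import *
s=st();t=cam("top");d=cam("side")
def cen(c,b):
    f=c["frame"][b[1]:b[3],b[0]:b[2]].astype(int); m=(f[...,2]>120)&(f[...,1]<60)&(f[...,0]<60)
    n,l,stt,ce=cv2.connectedComponentsWithStats(m.astype(np.uint8)); 
    return [(ce[i]+b[:2],stt[i,4]) for i in range(1,n) if stt[i,4]>5]
a=cen(t,(165,205,215,250));b=cen(d,(270,170,310,215));print(a,b)
cap=max(a,key=lambda q:q[1])[0];cp2=max(b,key=lambda q:q[1])[0]
print(tri(t,cap,d,cp2))
print("off cap would be",proj(t,[(.5425-.0137,.1753+.0091,.103),(.5425+.0137,.1753-.0091,.103)]),proj(d,[(.5425-.0137,.1753+.0091,.103)]))
```

```text
t 8.7 pos [0.5273 0.1857 0.1537] rot [-89.68  -1.25 -34.12] F [-0.1  1.2  0.2] w 0.053
[] []Traceback (most recent call last):
  File "<stdin>", line 8, in <module>
ValueError: max() iterable argument is empty
```

```bash
cat >> h.py <<'E'
def red(c,b):
    h=cv2.cvtColor(c["frame"],cv2.COLOR_BGR2HSV)
    m=(((h[...,0]<8)|(h[...,0]>172))&(h[...,1]>150)&(h[...,2]>70)).astype(np.uint8)
    mm=np.zeros_like(m);mm[b[1]:b[3],b[0]:b[2]]=m[b[1]:b[3],b[0]:b[2]]
    n,l,s,ce=cv2.connectedComponentsWithStats(mm);return [(ce[i].round(1).tolist(),s[i].tolist()) for i in range(1,n) if s[i,4]>6]
E
python3 - <<'E'
from h import *
d=cam("side");w=cam("wrist")
print(red(d,(265,165,315,225)));print(red(w,(200,100,460,340)))
P=np.array([.5425,.1753,.058]);e=np.array([.832,-.555,0]);z=np.array([0,0,1])
for a in(-.35,0,.35):
    q=P+.048*(np.sin(a)*e+np.cos(a)*z);print(a,proj(d,q),proj(w,q))
E
```

```text
[([278.5, 190.0], [276, 186, 6, 9, 40]), ([309.8, 216.8], [306, 215, 9, 5, 16])]
[([329.0, 213.3], [323, 207, 13, 13, 160]), ([329.0, 261.0], [316, 246, 27, 30, 608]), ([382.7, 311.0], [362, 283, 39, 57, 240])]
-0.35 [[277.9161718  189.23464782]] [[329.7520734  256.93551346]]
0 [[283.37755158 188.77099145]] [[329.91611136 285.66752645]]
0.35 [[288.86574419 190.21229874]] [[329.9820243  309.11701351]]
```

Run:
```python
from h import *
print(red({"frame":cv2.imread("pics/side0.png")},(265,165,315,225)),red({"frame":cv2.imread("pics/side3.png")},(265,165,315,225)))
```

```text
[([288.1, 190.8], [285, 187, 7, 9, 42]), ([309.8, 216.8], [306, 215, 9, 5, 16])] [([288.1, 191.1], [285, 187, 7, 9, 39]), ([309.5, 216.6], [306, 215, 9, 4, 15])]
```

Call:
play_rows(commands=[0.4,1.2,0,0.001,-0.001,-0.03,60,0,0,0,0,0,-0.03,60,0,0,0,0,0,-0.025,60,0,0,0,0,0,-0.01,60,0,0,0,0,0,0,0,0,0,0,0,0,0,0,0,0,0,0,0,0,0,0,0,0,0,0,0,0,0,0,0,-0.003,0.002,0,0,0,0,0,-0.003,0.002,0,0,0,0,0,-0.002,0.0015,0,0], force=12)

```text
time: 10.0
ee_pos: [0.5219, 0.1881, 0.0513]
tool_rot: [-1.572, -0.001, -0.596]
wrist_force: [5.5, -3.7, -2.7]
width: 0.0155
```

Call:
play_rows(commands=[0,0,0,0,0,0,60,0,0,0,0,0,0,60,0,0,0,0,0,0,60,0,0,0,0,0,0,60,0,0,0,0,0,0.04,60,0,0,0,0,0,0.04,60,0,0,0,0,0,0.05,60,0,0,0,0,0,0.04,60])

```text
time: 10.8
ee_pos: [0.5156, 0.1869, 0.2218]
tool_rot: [-1.582, 0.007, -0.594]
wrist_force: [0.2, 0.6, -1.3]
width: 0.0529
```

Run:
```python
from h import *
st();d=cam("side");w=cam("wrist")
print(red(d,(265,165,315,225)));print(red(w,(200,100,460,340)))
P=np.array([.5425,.1753,.058]);e=np.array([.832,-.555,0]);z=np.array([0,0,1])
for a in(-.4,-.35,-.3,-.2):
    q=P+.048*(np.sin(a)*e+np.cos(a)*z);print(a,proj(d,q),proj(w,q))
```

```text
t 10.8 pos [0.5156 0.1869 0.2218] rot [-90.64   0.42 -34.05] F [ 0.2  0.6 -1.3] w 0.0529
[([277.4, 190.0], [274, 186, 7, 10, 42]), ([309.6, 216.6], [306, 215, 9, 5, 14])]
[([329.0, 203.1], [325, 199, 9, 9, 79]), ([328.8, 232.4], [319, 222, 20, 22, 326]), ([363.6, 301.4], [340, 263, 48, 77, 286])]
-0.4 [[277.17885171 189.45524471]] [[328.54224493 230.43046275]]
-0.35 [[277.9161718  189.23464782]] [[328.55699569 233.62286251]]
-0.3 [[278.66814293 189.05184688]] [[328.57160648 236.82967209]]
-0.2 [[280.2083094  188.80163134]] [[328.60019417 243.2396073 ]]
```

```bash
cat >> h.py <<'E'
O=np.array([.557,-.107,.037]);yw=np.radians(-27.6);a18=np.radians(18)
u=np.array([np.cos(yw),np.sin(yw),0]);DY=np.array([-np.sin(yw),np.cos(yw),0]);Z=np.array([0,0,1.])
DX=np.cos(a18)*u+np.sin(a18)*Z;DZ=-np.sin(a18)*u+np.cos(a18)*Z
def deck(x,y,z): return O+(x*DX+y*DY+z*DZ)/1000
TOFF=.035
E
python3 - <<'E'
from h import *
np.set_printoptions(precision=4,suppress=True)
t=cam("top")
c1=lambda L:np.array(L)/3.4+[160,90]
P=plane(t,c1([(573,205),(635,235)]),.1264)
for p in P: print(np.array([DX,DY,DZ])@(p-O)*1000)
for y in(-30,-38,-45):
  print(y,((proj(t,[deck(197,y+25,30),deck(197,y-25,30),deck(112,y-25,30),deck(112,y+25,30),deck(112,y+25,0)])-[160,90])*3.4).round(0).tolist())
print(((proj(t,[deck(x,y,0) for x,y in((-20,100),(-20,-100),(210,-100),(210,100))])-[160,90])*3.4).round(0).tolist())
for n,M in(("top",t),):
    pass
E
```

```text
[195.8047   8.7873  30.3799]
[196.464  -40.1727  30.1657]
-30 [[591.0, 212.0], [654.0, 244.0], [602.0, 349.0], [540.0, 318.0], [546.0, 312.0]]
-38 [[601.0, 217.0], [664.0, 249.0], [612.0, 354.0], [550.0, 323.0], [555.0, 317.0]]
-45 [[610.0, 222.0], [673.0, 253.0], [620.0, 358.0], [558.0, 327.0], [564.0, 321.0]]
[[347.0, 405.0], [583.0, 524.0], [721.0, 251.0], [475.0, 128.0]]
```

Call:
play_rows(commands=[0,0,0.8,0.0165,-0.0415,0,80,0,0,0.8,0.0165,-0.0415,0,80,0,0,0.8,0.0165,-0.0415,0,80,0,0,0.8,0.0165,-0.0415,0,80,-2,-4,0.8,0.0165,-0.0415,0,80,-2,-4,0.8,0.0165,-0.0415,0,80,-2,-4,0.8,0.0165,-0.0415,-0.02,80,-2,-4,0.8,0.0165,-0.0415,-0.02,80,0,0,0,0.016,-0.041,-0.02,80,0,0,0,0,0,0,80,0,0,0,0,0,0,80])

```text
time: 12.05
ee_pos: [0.6544, -0.1967, 0.1421]
tool_rot: [-1.578, -0.294, -0.469]
wrist_force: [0.6, 1.1, 0.2]
width: 0.0702
```

```bash
cat >> h.py <<'E'
def delta(pos,yawdeg,tilt):
    "reported->target: shift and rotvec (deg). pos=desired reported TCP"
    s=st();Rm=Ro.from_euler("xyz",s["tool_rot"])
    y=np.radians(yawdeg);ax=np.array([-np.sin(y),np.cos(y),0])
    Rd=Ro.from_rotvec(-np.radians(tilt)*ax)*Ro.from_euler("xyz",[-np.pi/2,0,y])
    dv=(Rd*Rm.inv()).as_rotvec(degrees=True);print("shift",np.round(pos-np.array(s["ee_pos"]),4),"turn",dv.round(2))
E
python3 - <<'E'
from h import *
delta(deck(153,-21,45),-27.6,18)
c=cam("wrist","w4.png");p=lambda L:proj(c,[deck(*q) for q in L]).round(0).tolist()
print(p([(195,4,30),(195,-46,30),(110,-46,30),(110,4,30)]),p([(112,95,10),(112,-95,10),(112,95,0),(112,-95,0)]))
E
```

```text
t 12.05 pos [ 0.6544 -0.1967  0.1421] rot [-90.43 -16.84 -26.87] F [0.6 1.1 0.2] w 0.0702
shift [ 0.0095  0.0101 -0.015 ] turn [-0.17 -1.22 -0.6 ]
[[392.0, 333.0], [303.0, 332.0], [303.0, 180.0], [402.0, 181.0]] [[554.0, 184.0], [216.0, 178.0], [546.0, 181.0], [220.0, 175.0]]
```

View pics/w4.png

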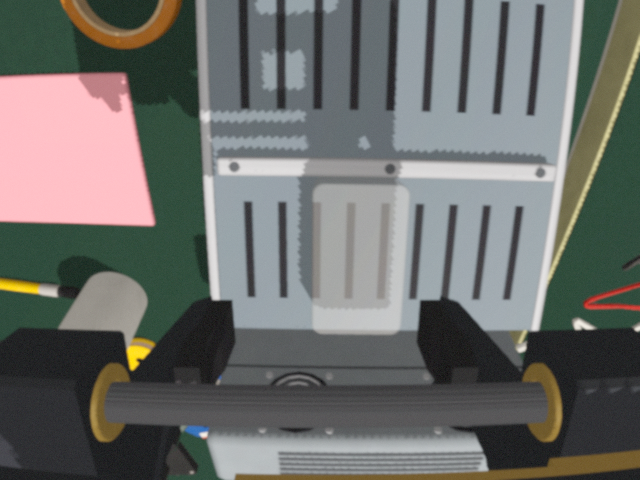

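Call:
play_rows(commands=[-0.2,-1.2,-0.6,0.0114,0.0136,-0.015,80,0,0,0,0,0,0,80,0,0,0,0.005,-0.0026,-0.017,80,0,0,0,0.005,-0.0026,-0.017,80,0,0,0,0,0,0,80])

```text
time: 12.6
ee_pos: [0.6757, -0.1852, 0.0927]
tool_rot: [-1.573, -0.313, -0.476]
wrist_force: [0.1, -0.4, -0.4]
width: 0.0707
```

Run:
```python
from h import *
delta(deck(153,-17,-27),-27.6,18)
```

```text
t 12.6 pos [ 0.6757 -0.1852  0.0927] rot [-90.11 -17.94 -27.26] F [ 0.1 -0.4 -0.4] w 0.0707
shift [ 0.0098 -0.0081 -0.0341] turn [ 0.07 -0.1  -0.3 ]
```

Call:
play_rows(commands=[0,0,-0.3,0.005,-0.004,-0.016,80,0,0,0,0.005,-0.004,-0.016,80,0,0,0,0,0,0,80,0,0,0,0,0,0,30,0,0,0,0,0,0,30,0,0,0,0,0,0,30,0,0,0,0,0,0,30,0,0,0,0,0,0,30], force=30)

```text
time: 13.4
ee_pos: [0.6872, -0.1936, 0.0635]
tool_rot: [-1.572, -0.316, -0.48]
wrist_force: [-0.9, -0.4, -1.1]
width: 0.0497
```

Call:
play_rows(commands=[0,0,0,-0.006,0.003,0.02,30,0,0,0,-0.006,0.003,0.02,30,0,0,0,-0.006,0.003,0.03,30,0,0,0,-0.01,-0.01,0.02,30,2.1,4,-0.3,-0.022,-0.036,0,30,2.1,4,-0.3,-0.022,-0.036,0,30,2.1,4,-0.3,-0.022,-0.036,0,30,2.1,4,-0.3,-0.022,-0.036,0,30,0,0,0,-0.022,-0.036,0,30,0,0,0,-0.015,-0.025,0,30,0,0,0,0,0,0,30,0,0,0,0,0,0,30])

```text
time: 14.6
ee_pos: [0.5271, -0.4036, 0.1599]
tool_rot: [-1.567, 0.008, -0.496]
wrist_force: [0.9, 0.9, -0.5]
width: 0.05
```

Run:
```python
from h import *
delta(np.array([.537,-.4035,-.014]),-29,0)
```

```text
t 14.6 pos [ 0.5271 -0.4036  0.1599] rot [-89.79   0.44 -28.42] F [ 0.9  0.9 -0.5] w 0.05
shift [ 9.900e-03  1.000e-04 -1.739e-01] turn [-0.4  -0.28 -0.58]
```

Call:
play_rows(commands=[-0.4,-0.3,-0.6,0.01,0,-0.04,30,0,0,0,0,0,-0.04,30,0,0,0,0,0,-0.04,30,0,0,0,0,0,-0.03,30,0,0,0,0,0,0,30,0,0,0,0,0,0,30])

```text
time: 15.2
ee_pos: [0.5439, -0.396, 0.0091]
tool_rot: [-1.567, -0.007, -0.498]
wrist_force: [0.0, -0.6, -1.0]
width: 0.05
```

Run:
```python
from h import *
delta(np.array([.537,-.4035,-.014]),-29,0)
```

```text
t 15.2 pos [ 0.5439 -0.396   0.0091] rot [-89.78  -0.42 -28.51] F [ 0.  -0.6 -1. ] w 0.05
shift [-0.0069 -0.0075 -0.0231] turn [ 0.01  0.48 -0.49]
```

Call:
play_rows(commands=[0,0.5,-0.5,-0.006,-0.007,-0.012,30,0,0,0,0,0,-0.006,30,0,0,0,0,0,-0.003,30,0,0,0,0,0,-0.002,30,0,0,0,0,0,0,30])

```text
time: 15.7
ee_pos: [0.5413, -0.405, -0.0097]
tool_rot: [-1.572, -0.007, -0.507]
wrist_force: [-0.9, 0.1, -1.4]
width: 0.0498
```

Call:
play_rows(commands=[0,0.4,0,0,0,-0.003,30,0,0,0,0,0,-0.003,30,0,0,0,0,0,0,30])

```text
time: 16.0
ee_pos: [0.5418, -0.4054, -0.0153]
tool_rot: [-1.576, -0.002, -0.507]
wrist_force: [-0.2, -0.1, -1.2]
width: 0.0496
```

Call:
play_rows(commands=[0.2,0.1,0,0,0,-0.003,30,0,0,0,0,0,-0.002,30])

```text
time: 16.2
ee_pos: [0.5425, -0.4055, -0.0176]
tool_rot: [-1.574, 0.001, -0.507]
wrist_force: [-11.7, 5.6, 26.9]
width: 0.0499
```

Call:
play_rows(commands=[0,0,0,0,0,0.001,80,0,0,0,0,0,0,80,0,0,0,0,0,0,80,0,0,0,0,0,0.04,80,0,0,0,0,0,0.05,80,0,0,0,0,0,0.05,80,0,0,0,0,0,0.03,80])

```text
time: 16.9
ee_pos: [0.5382, -0.4027, 0.1525]
tool_rot: [-1.572, 0.013, -0.506]
wrist_force: [1.1, -0.7, 0.6]
width: 0.0703
```

```bash
cat >> h.py <<'E'
def jigs(t,box=(225,215,460,335),z=.02):
    f=t["frame"];m=np.zeros(f.shape[:2],np.uint8);x0,y0,x1,y1=box
    m[y0:y1,x0:x1]=(f.min(2)>170)[y0:y1,x0:x1]
    m=cv2.morphologyEx(m,cv2.MORPH_CLOSE,np.ones((3,3),np.uint8))
    n,l,s,ce=cv2.connectedComponentsWithStats(m)
    for i in range(1,n):
        if s[i,4]<120: continue
        k=(l==i).astype(np.uint8)
        cs=cv2.findContours(cv2.resize(k*255,None,fx=4,fy=4,interpolation=cv2.INTER_LINEAR)//128,0,2)[0]
        q=(cv2.boxPoints(cv2.minAreaRect(max(cs,key=cv2.contourArea)))+.5)/4-.5
        P=plane(t,q,z);e=[np.linalg.norm(P[j]-P[(j+1)%4]) for j in range(4)]
        j=int(np.argmax(e[:2]));v=P[(j+1)%4]-P[j];ang=np.degrees(np.arctan2(v[1],v[0]));ang=(ang+90)%180-90
        print("px",ce[i].round(1),"area",s[i,4],"ctr",P.mean(0).round(4),"L,W",np.round(sorted(e[:2])[::-1],4),"yaw",round(ang,1))
E
python3 - <<'E'
from h import *
st();jigs(cam("top","top4.png"))
E
```

```text
t 16.9 pos [ 0.5382 -0.4027  0.1525] rot [-90.09   0.72 -29.  ] F [ 1.1 -0.7  0.6] w 0.0703
px [310.4 228.2] area 484 ctr [ 0.5327 -0.1309  0.02  ] L,W [0.1966 0.0773] yaw 89.2
px [400.2 229.9] area 1150 ctr [ 0.5272 -0.3697  0.02  ] L,W [0.1563 0.071 ] yaw 62.8
px [277.7 249.3] area 614 ctr [ 0.4827 -0.0478  0.02  ] L,W [0.0828 0.0531] yaw -40.5
px [306.3 267.6] area 609 ctr [ 0.4347 -0.1214  0.02  ] L,W [0.0818 0.0529] yaw -27.3
px [245.4 307.1] area 2191 ctr [0.3518 0.0024 0.02  ] L,W [0.1785 0.1777] yaw 89.3
px [382.4 306.1] area 600 ctr [ 0.3317 -0.3169  0.02  ] L,W [0.0818 0.053 ] yaw -28.8
```

View pics/top4.png

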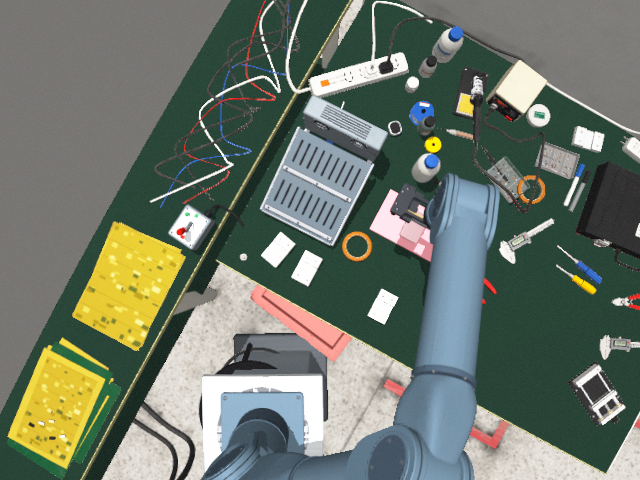

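Call:
play_rows(commands=[0,0,0,-0.04,0.016,0,80,0,0,0,-0.04,0.016,0,80,0,0,0,-0.04,0.016,-0.02,80,0,0,0,-0.04,0.016,-0.03,80,0,0,0,-0.035,0.016,-0.03,80,0,0,0,0,0,0,80,0,0,0,0,0,0,80])

```text
time: 17.65
ee_pos: [0.3399, -0.3203, 0.0765]
tool_rot: [-1.572, 0.001, -0.507]
wrist_force: [0.4, 0.3, -1.0]
width: 0.0706
```

Run:
```python
from h import *
delta(np.array([.3312,-.3175,-.032]),-28.6,0)
c=cam("wrist","w5.png")
# check jig prediction in wrist
y=np.radians(-28.6);ux=np.array([np.cos(y),np.sin(y),0]);uy=np.array([-np.sin(y),np.cos(y),0]);C=np.array([.3312,-.3175,.02])
print(proj(c,[C+.04*a*ux+.025*b*uy for a,b in((1,1),(1,-1),(-1,-1),(-1,1))]).round(0).tolist())
```

```text
t 17.65 pos [ 0.3399 -0.3203  0.0765] rot [-9.004e+01  5.000e-02 -2.906e+01] F [ 0.4  0.3 -1. ] w 0.0706
shift [-0.0087  0.0028 -0.1085] turn [ 0.02 -0.06  0.46]
[[363.0, 296.0], [281.0, 296.0], [276.0, 164.0], [366.0, 163.0]]
```

View pics/w5.png

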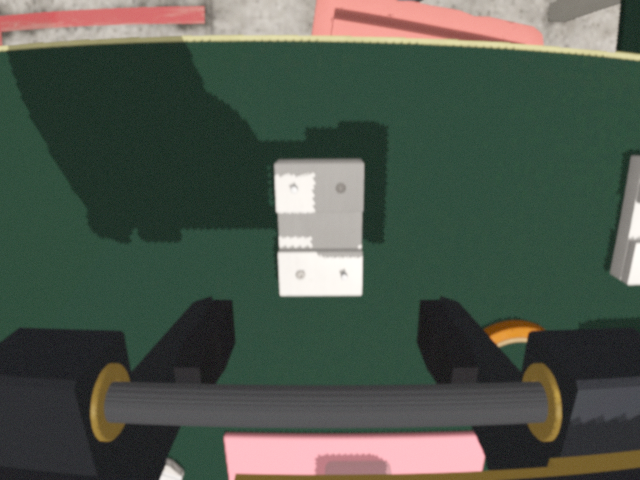

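Call:
play_rows(commands=[0,0,0.4,-0.0085,0.003,-0.03,80,0,0,0,0,0,-0.03,80,0,0,0,0,0,-0.02,80,0,0,0,0,0,-0.01,80,0,0,0,0,0,0,80,0,0,0,0,0,0,80])

```text
time: 18.3
ee_pos: [0.3425, -0.3232, -0.0129]
tool_rot: [-1.573, -0.014, -0.499]
wrist_force: [0.0, 0.3, 0.1]
width: 0.0704
```

Run:
```python
from h import *
delta(np.array([.3312,-.3175,-.032]),-28.6,0)
```

```text
t 18.3 pos [ 0.3425 -0.3232 -0.0129] rot [-90.11  -0.8  -28.59] F [0.  0.3 0.1] w 0.0704
shift [-0.0113  0.0057 -0.0191] turn [ 0.48  0.65 -0.01]
```

Call:
play_rows(commands=[0.5,0.6,0,-0.011,0.006,-0.01,80,0,0,0,0,0,-0.006,80,0,0,0,0,0,0,80])

```text
time: 18.6
ee_pos: [0.3323, -0.3182, -0.0281]
tool_rot: [-1.571, -0.004, -0.499]
wrist_force: [-0.0, -0.5, -0.5]
width: 0.0705
```

Run:
```python
from h import *
delta(np.array([.3312,-.3175,-.032]),-28.6,0)
```

```text
t 18.6 pos [ 0.3323 -0.3182 -0.0281] rot [-90.    -0.21 -28.62] F [-0.  -0.5 -0.5] w 0.0705
shift [-0.0011  0.0007 -0.0039] turn [0.1  0.18 0.02]
```

Call:
play_rows(commands=[0,0,0,-0.001,0.0007,-0.003,80,0,0,0,0,0,-0.002,80,0,0,0,0,0,0,80])

```text
time: 18.9
ee_pos: [0.3313, -0.3178, -0.0331]
tool_rot: [-1.571, -0.004, -0.5]
wrist_force: [0.3, -0.4, 0.0]
width: 0.0704
```

Call:
play_rows(commands=[0,0,0,0,0,0,30,0,0,0,0,0,0,30,0,0,0,0,0,0,30,0,0,0,0,0,0,30,0,0,0,0,0,0.02,30,0,0,0,0,0,0.03,30,0,0,0,0,0,0.04,30,0,0,0,0,0,0.04,30], force=40)

```text
time: 19.7
ee_pos: [0.3275, -0.3138, 0.0963]
tool_rot: [-1.567, 0.007, -0.498]
wrist_force: [0.2, -0.4, -1.2]
width: 0.0496
```

Call:
play_rows(commands=[0,0,0,0.02,0.01,0.04,30,0,0,0,0.04,0.0125,0.02,30,0,0,0,0.04,0.0125,0.0,30,0,0,0,0.04,0.0125,0.0,30,-2.1,-4,0.3,0.04,0.0125,0.0,30,-2.1,-4,0.3,0.04,0.0125,0.0,30,-2.1,-4,0.3,0.04,0.0125,0.0,30,-2.1,-4,0.3,0.03,0.0125,0.0,30,0,0,0,0.03,0.008,0.0,30,0,0,0,0,0,0,30,0,0,0,0,0,0,30])

```text
time: 20.8
ee_pos: [0.6558, -0.2021, 0.162]
tool_rot: [-1.563, -0.321, -0.483]
wrist_force: [-0.6, -0.2, -1.7]
width: 0.0492
```

Run:
```python
from h import *
delta(deck(156,-45,20),-27.6,18)
```

```text
t 20.8 pos [ 0.6558 -0.2021  0.162 ] rot [-89.53 -18.4  -27.68] F [-0.6 -0.2 -1.7] w 0.0492
shift [ 0.0063 -0.0106 -0.0578] turn [-0.21  0.56 -0.07]
```

Call:
play_rows(commands=[-0.2,0.5,0,0.003,-0.006,-0.028,30,0,0,0,0.003,-0.004,-0.026,30,0,0,0,0,0,0,30,0,0,0,0,0,0,30])

```text
time: 21.2
ee_pos: [0.6589, -0.2154, 0.1071]
tool_rot: [-1.572, -0.313, -0.484]
wrist_force: [-0.2, -0.1, -0.0]
width: 0.0495
```

Run:
```python
from h import *
delta(deck(155,-45,-31),-27.6,18)
```

```text
t 21.2 pos [ 0.6589 -0.2154  0.1071] rot [-90.09 -17.95 -27.72] F [-0.2 -0.1 -0. ] w 0.0495
shift [ 0.0164 -0.0042 -0.0517] turn [ 0.06 -0.08  0.15]
```

Call:
play_rows(commands=[0,0,0,0.0045,-0.001,-0.015,30,0,0,0,0.0045,-0.001,-0.015,30,0,0,0,0.002,0,-0.008,30,0,0,0,0,0,0,30])

```text
time: 21.6
ee_pos: [0.6711, -0.2188, 0.0689]
tool_rot: [-1.572, -0.316, -0.486]
wrist_force: [0.4, -0.3, -0.9]
width: 0.0491
```

Run:
```python
from h import *
delta(deck(155,-45,-31),-27.6,18)
```

```text
t 21.6 pos [ 0.6711 -0.2188  0.0689] rot [-90.06 -18.12 -27.84] F [ 0.4 -0.3 -0.9] w 0.0491
shift [ 0.0042 -0.0008 -0.0135] turn [0.11 0.08 0.26]
```

Call:
play_rows(commands=[0,0,0.2,0.002,-0.0005,-0.006,30,0,0,0,0.0015,-0.0005,-0.004,30,0,0,0,0.001,0,-0.003,30])

```text
time: 21.9
ee_pos: [0.6767, -0.2196, 0.0556]
tool_rot: [-1.571, -0.317, -0.482]
wrist_force: [0.2, 0.0, -0.8]
width: 0.0492
```

Call:
play_rows(commands=[0,0,0,0,0,-0.002,30,0,0,0,0,0,-0.002,30,0,0,0,0,0,0,30])

```text
time: 22.2
ee_pos: [0.6772, -0.2195, 0.0545]
tool_rot: [-1.573, -0.319, -0.482]
wrist_force: [0.0, 0.8, -1.9]
width: 0.0493
```

Call:
play_rows(commands=[0,0,0,0,0,-0.003,30,0,0,0,0,0,-0.002,30,0,0,0,0,0,0,30])

```text
time: 22.5
ee_pos: [0.678, -0.2197, 0.0547]
tool_rot: [-1.575, -0.324, -0.482]
wrist_force: [0.5, 0.3, -1.4]
width: 0.0495
```

Call:
play_rows(commands=[0,0,0,0,0,0,72,0,0,0,0,0,0,72,0,0,0,0,0,0,72,0,0,0,-0.006,0.003,0.02,72,0,0,0,-0.01,0.005,0.035,72,0,0,0,-0.01,0.005,0.035,72,0,0,0,-0.01,0.005,0.03,72,0,0,0,0,0,0,72])

```text
time: 23.3
ee_pos: [0.6409, -0.2009, 0.1762]
tool_rot: [-1.574, -0.322, -0.481]
wrist_force: [-0.0, -0.3, -0.2]
width: 0.0633
```

Run:
```python
from h import *
st();c=cam("wrist","w6.png")
print(proj(c,[deck(x,y,z) for x,y,z in((112,-20,20),(112,-70,20),(192,-70,20),(192,-20,20))]).round(0).tolist(),proj(c,[deck(x,y,z) for x,y,z in((112,-95,10),(112,95,10))]).round(0).tolist())
```

```text
t 23.3 pos [ 0.6409 -0.2009  0.1762] rot [-90.2  -18.45 -27.58] F [-0.  -0.3 -0.2] w 0.0633
[[366.0, 168.0], [283.0, 168.0], [286.0, 290.0], [362.0, 290.0]] [[244.0, 166.0], [542.0, 168.0]]
```

View pics/w6.png

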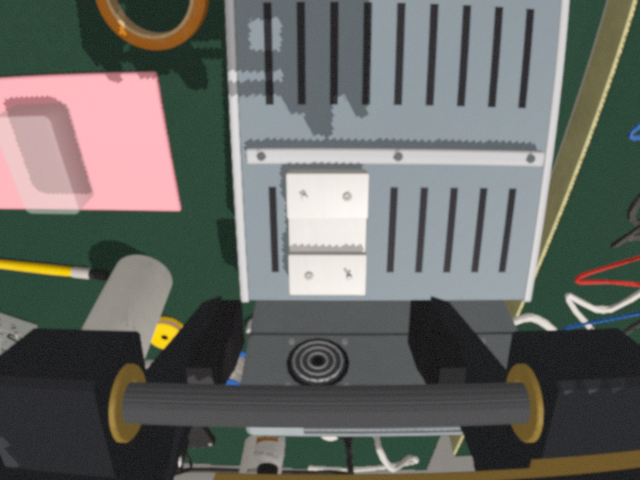

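```bash
cat >> h.py <<'E'
def wj(c,box,thr=150):
    "white jig blobs in the wrist picture -> deck plane z=20mm"
    f=c["frame"];m=np.zeros(f.shape[:2],np.uint8);x0,y0,x1,y1=box
    hs=cv2.cvtColor(f,cv2.COLOR_BGR2HSV)
    m[y0:y1,x0:x1]=((f.min(2)>thr)&(hs[...,1]<35))[y0:y1,x0:x1]
    m=cv2.morphologyEx(m,cv2.MORPH_OPEN,np.ones((9,9),np.uint8))
    n,l,s,ce=cv2.connectedComponentsWithStats(m)
    for i in range(1,n):
        if s[i,4]<800: continue
        q=cv2.boxPoints(cv2.minAreaRect(np.argwhere(l==i)[:,::-1].astype(np.float32)))
        o,d=ray(c,q);n0=O+.02*DZ;P=o+d*(((n0-o)@DZ)/(d@DZ))[:,None];D=(P-O)@np.array([DX,DY,DZ]).T*1000
        print("px",s[i].tolist(),"deck corners",D[:,:2].round(0).tolist(),"ctr",D.mean(0)[:2].round(1))
E
python3 - <<'E'
from h import *
c=cam("wrist");wj(c,(200,150,560,310),170);jigs(cam("top"))
E
```

```text
px [267, 152, 128, 15, 1738] deck corners [[101.0, -80.0], [101.0, -4.0], [109.0, -4.0], [109.0, -80.0]] ctr [105.1 -41.9]
px [404, 152, 124, 17, 1777] deck corners [[109.0, 2.0], [101.0, 2.0], [101.0, 77.0], [109.0, 78.0]] ctr [105.   39.8]
px [287, 176, 84, 73, 5897] deck corners [[161.0, -69.0], [115.0, -68.0], [115.0, -18.0], [161.0, -17.0]] ctr [138.1 -43. ]
px [290, 258, 78, 41, 3169] deck corners [[168.0, -68.0], [168.0, -18.0], [195.0, -18.0], [196.0, -68.0]] ctr [181.5 -43. ]
px [416.4 232.4] area 2502 ctr [ 0.5375 -0.4003  0.02  ] L,W [0.2    0.1193] yaw 61.1
px [276.  250.2] area 538 ctr [ 0.4823 -0.0476  0.02  ] L,W [0.082  0.0531] yaw -40.9
px [245.5 307.4] area 2237 ctr [0.3518 0.0011 0.02  ] L,W [0.1811 0.1777] yaw 89.3
```

Call:
play_rows(commands=[2.1,4,-0.2,-0.034,0.013,0,80,2.1,4,-0.2,-0.034,0.013,0,80,2.1,4,-0.2,-0.034,0.013,-0.01,80,2.1,4,-0.2,-0.034,0.013,-0.02,80,0,0,0,-0.034,0.013,-0.02,80,0,0,0,-0.034,0.013,-0.02,80,0,0,0,0,0,0,80,0,0,0,0,0,0,80])

```text
time: 24.25
ee_pos: [0.4218, -0.1205, 0.0875]
tool_rot: [-1.578, 0.031, -0.499]
wrist_force: [-0.1, 0.3, 0.9]
width: 0.0705
```

```bash
cat >> h.py <<'E'
def wb(c,box,thr=110,z=.02):
    f=c["frame"];m=np.zeros(f.shape[:2],np.uint8);x0,y0,x1,y1=box
    hs=cv2.cvtColor(f,cv2.COLOR_BGR2HSV)
    m[y0:y1,x0:x1]=((f.min(2)>thr)&(hs[...,1]<40))[y0:y1,x0:x1]
    m=cv2.morphologyEx(m,cv2.MORPH_CLOSE,np.ones((9,9),np.uint8));m=cv2.morphologyEx(m,cv2.MORPH_OPEN,np.ones((7,7),np.uint8))
    n,l,s,ce=cv2.connectedComponentsWithStats(m)
    for i in range(1,n):
        if s[i,4]<2000: continue
        q=cv2.boxPoints(cv2.minAreaRect(np.argwhere(l==i)[:,::-1].astype(np.float32)))
        P=plane(c,q,z);e=[np.linalg.norm(P[j]-P[(j+1)%4]) for j in range(2)]
        j=int(np.argmax(e));v=P[(j+1)%4]-P[j];ang=(np.degrees(np.arctan2(v[1],v[0]))+90)%180-90
        print("px",s[i].tolist(),"ctr",P.mean(0).round(4),"L,W",np.round(sorted(e)[::-1],4),"yaw",round(ang,1))
E
python3 - <<'E'
from h import *
delta(np.array([.434,-.122,-.033]),-28.4,0)
c=cam("wrist","w7.png");wb(c,(100,60,560,310))
E
```

```text
t 24.25 pos [ 0.4218 -0.1205  0.0875] rot [-90.43   1.79 -28.57] F [-0.1  0.3  0.9] w 0.0705
shift [ 0.0122 -0.0015 -0.1205] turn [-0.48 -1.78  0.16]
px [100, 60, 82, 33, 2633] ctr [ 0.2823 -0.166   0.02  ] L,W [0.0485 0.0177] yaw 58.9
px [409, 60, 90, 40, 3306] ctr [ 0.3709 -0.0099  0.02  ] L,W [0.051  0.0216] yaw 63.0
px [290, 194, 85, 116, 9433] ctr [ 0.4286 -0.1196  0.02  ] L,W [0.0743 0.05  ] yaw -26.8
px [419, 201, 109, 109, 8241] ctr [ 0.4751 -0.044   0.02  ] L,W [0.0685 0.0552] yaw -40.5
```

Call:
play_rows(commands=[-0.5,-1.8,0.5,0.009,-0.001,-0.03,80,0,0,0,0,0,-0.03,80,0,0,0,0,0,-0.02,80,0,0,0,0,0,-0.01,80,0,0,0,0,0,0,80,0,0,0,0,0,0,80])

```text
time: 24.9
ee_pos: [0.4403, -0.124, -0.0046]
tool_rot: [-1.568, -0.01, -0.493]
wrist_force: [-0.0, 0.6, -0.4]
width: 0.0704
```

Run:
```python
from h import *
delta(np.array([.433,-.1217,-.033]),-27.8,0)
```

```text
t 24.9 pos [ 0.4403 -0.124  -0.0046] rot [-89.83  -0.55 -28.23] F [-0.   0.6 -0.4] w 0.0704
shift [-0.0073  0.0023 -0.0284] turn [0.11 0.57 0.43]
```

Call:
play_rows(commands=[0.1,0.6,0.4,-0.008,0.0025,-0.014,80,0,0,0,0,0,-0.007,80,0,0,0,0,0,-0.003,80,0,0,0,0,0,0,80])

```text
time: 25.3
ee_pos: [0.4336, -0.1221, -0.0287]
tool_rot: [-1.571, -0.003, -0.486]
wrist_force: [0.3, 0.6, -0.6]
width: 0.0707
```

Run:
```python
from h import *
delta(np.array([.433,-.1217,-.033]),-27.8,0)
```

```text
t 25.3 pos [ 0.4336 -0.1221 -0.0287] rot [-90.    -0.15 -27.85] F [ 0.3  0.6 -0.6] w 0.0707
shift [-0.0006  0.0004 -0.0043] turn [0.07 0.14 0.05]
```

Call:
play_rows(commands=[0,0,0,0,0,-0.004,80,0,0,0,0,0,0,30,0,0,0,0,0,0,30,0,0,0,0,0,0,30,0,0,0,0,0,0,30,0,0,0,0,0,0.02,30,0,0,0,0,0,0.04,30,0,0,0,0,0,0.05,30,0,0,0,0.01,0,0.05,30,0,0,0,0.03,-0.002,0.03,30], force=40)

```text
time: 26.3
ee_pos: [0.4647, -0.1226, 0.1585]
tool_rot: [-1.575, 0.013, -0.484]
wrist_force: [0.9, -0.7, -2.3]
width: 0.0497
```

Call:
play_rows(commands=[0,0,0,0.038,-0.0015,0,30,-2.1,-4,0,0.038,-0.0015,0,30,-2.1,-4,0,0.038,-0.0015,0,30,-2.1,-4,0,0.038,-0.0015,0,30,-2.1,-4,0,0.038,-0.0015,0,30,0,0,0,0.03,-0.002,-0.01,30,0,0,0,0,0,-0.01,30,0,0,0,0,0,0,30,0,0,0,0,0,0,30])

```text
time: 27.2
ee_pos: [0.6947, -0.1331, 0.1421]
tool_rot: [-1.572, -0.321, -0.488]
wrist_force: [-0.0, 0.1, -2.0]
width: 0.0493
```

Run:
```python
from h import *
delta(deck(156,45,20),-27.6,18)
```

```text
t 27.2 pos [ 0.6947 -0.1331  0.1421] rot [-90.1  -18.38 -27.94] F [-0.   0.1 -2. ] w 0.0493
shift [ 0.0091  0.0001 -0.0378] turn [0.26 0.29 0.37]
```

Call:
play_rows(commands=[0.2,0.3,0.3,0.008,0,-0.025,30,0,0,0,0.003,-0.002,-0.02,30,0,0,0,0.003,-0.002,-0.015,30,0,0,0,0,0,0,30,0,0,0,0,0,0,30])

```text
time: 27.7
ee_pos: [0.7065, -0.1393, 0.0809]
tool_rot: [-1.573, -0.314, -0.485]
wrist_force: [0.5, -0.1, -2.2]
width: 0.0495
```

Run:
```python
from h import *
delta(deck(154,45,-31),-27.6,18)
```

```text
t 27.7 pos [ 0.7065 -0.1393  0.0809] rot [-90.14 -17.99 -27.77] F [ 0.5 -0.1 -2.2] w 0.0495
shift [ 0.0096 -0.0001 -0.0258] turn [ 0.11 -0.07  0.21]
```

Call:
play_rows(commands=[0,0,0.2,0.004,0,-0.012,30,0,0,0,0.003,0,-0.007,30,0,0,0,0.001,0,-0.004,30,0,0,0,0,0,0,30])

```text
time: 28.1
ee_pos: [0.7161, -0.1394, 0.0579]
tool_rot: [-1.572, -0.316, -0.481]
wrist_force: [0.2, -0.4, -2.1]
width: 0.0493
```

Run:
```python
from h import *
delta(deck(154,45,-31),-27.6,18)
```

```text
t 28.1 pos [ 0.7161 -0.1394  0.0579] rot [-90.08 -18.13 -27.58] F [ 0.2 -0.4 -2.1] w 0.0493
shift [ 0.     -0.     -0.0028] turn [0.13 0.08 0.01]
```

Call:
play_rows(commands=[0,0,0,0,0,-0.003,30,0,0,0,0,0,-0.002,30,0,0,0,0,0,-0.002,30,0,0,0,0,0,0,30])

```text
time: 28.5
ee_pos: [0.7168, -0.1392, 0.0542]
tool_rot: [-1.573, -0.319, -0.482]
wrist_force: [-0.3, -1.0, -1.1]
width: 0.0495
```

Near the deck (z_deck ≈ -34.5 → touching). Release and retreat.

Call:
play_rows(commands=[0,0,0,0,0,0,72,0,0,0,0,0,0,72,0,0,0,0,0,0,72,0,0,0,-0.006,0.003,0.02,72,0,0,0,-0.01,0.005,0.035,72,0,0,0,-0.015,0.001,0.035,72,0,0,0,-0.02,-0.005,0.03,72,0,0,0,-0.01,-0.005,0,72,0,0,0,0,0,0,72])

```text
time: 29.4
ee_pos: [0.6548, -0.1399, 0.1777]
tool_rot: [-1.572, -0.321, -0.481]
wrist_force: [-0.6, -0.8, -0.1]
width: 0.0634
```

Run:
```python
from h import *
st();c=cam("wrist","w8.png");wj(c,(150,120,600,320),165)
```

```text
t 29.4 pos [ 0.6548 -0.1399  0.1777] rot [-90.09 -18.39 -27.54] F [-0.6 -0.8 -0.1] w 0.0634
px [191, 173, 106, 13, 1345] deck corners [[101.0, -68.0], [101.0, -2.0], [109.0, -2.0], [108.0, -68.0]] ctr [104.8 -34.9]
px [334, 190, 81, 69, 5251] deck corners [[112.0, 22.0], [112.0, 72.0], [157.0, 75.0], [157.0, 22.0]] ctr [134.4  47.7]
px [155, 194, 92, 91, 4983] deck corners [[148.0, -102.0], [111.0, -73.0], [140.0, -32.0], [179.0, -60.0]] ctr [144.8 -66.7]
px [150, 261, 56, 57, 1991] deck corners [[181.0, -118.0], [157.0, -99.0], [182.0, -63.0], [208.0, -81.0]] ctr [182.1 -90.1]
px [332, 268, 77, 40, 2877] deck corners [[192.0, 21.0], [163.0, 21.0], [164.0, 71.0], [193.0, 73.0]] ctr [178.   46.5]
```

View pics/w8.png

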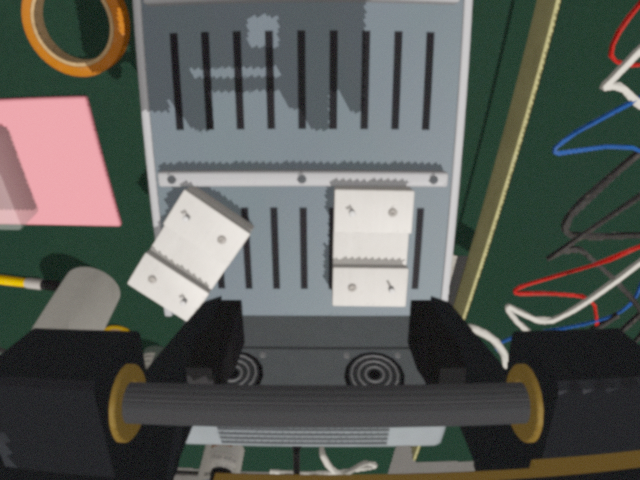

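```bash
cat >> h.py <<'E'
def onDeck(c,q,z=.02):
    o,d=ray(c,q);n0=O+z*DZ;P=o+d*(((n0-o)@DZ)/(d@DZ))[:,None];return (P-O)@np.array([DX,DY,DZ]).T*1000
def deltaD(x,y,z,ang):
    "as delta, in deck frame, tool turned by ang deg about DZ"
    s=st();Rm=Ro.from_euler("xyz",s["tool_rot"]);p=np.array(s["ee_pos"])
    Rd=Ro.from_rotvec(np.radians(ang)*DZ)*Ro.from_rotvec(-a18*DY)*Ro.from_euler("xyz",[-np.pi/2,0,yw])
    print("deck now",(np.array([DX,DY,DZ])@(p-O)*1000).round(1),"shift",(deck(x,y,z)-p).round(4),"turn",(Rd*Rm.inv()).as_rotvec(degrees=True).round(2),"q7",round(s["q"][6],2))
E
python3 - <<'E'
from h import *
c=cam("wrist")
D=onDeck(c,[(185,187),(250,228),(192,319),(128,283)]);print(D.round(1),D.mean(0).round(1))
for i in range(4): v=D[(i+1)%4]-D[i];print(np.linalg.norm(v).round(1),np.degrees(np.arctan2(v[1],v[0])).round(1))
m=D.mean(0);deltaD(m[0],m[1],10,-35)
E
```

```text
[[ 110.4  -71.1   20. ]
 [ 137.3  -31.    20. ]
 [ 203.2  -75.6   20. ]
 [ 176.4 -117.9   20. ]] [156.8 -73.9  20. ]
48.3 56.1
79.6 -34.0
50.1 -122.4
80.9 144.7
t 29.5 pos [ 0.6561 -0.1387  0.1773] rot [-90.01 -18.39 -27.49] F [-0.7  0.7 -0.5] w 0.0632
deck now [140.9  17.8 101.8] shift [-0.0039 -0.1014 -0.0824] turn [  9.87  -4.73 -33.35] q7 0.66
```

Call:
play_rows(commands=[2.4,-1.15,-8.2,-0.003,-0.024,-0.01,85,2.4,-1.15,-8.2,-0.003,-0.024,-0.01,85,2.4,-1.15,-8.2,-0.003,-0.024,-0.01,85,2.4,-1.15,-8.2,-0.003,-0.024,-0.01,85,0,0,0,0,0,0,85,0,0,0,0,0,0,85])

```text
time: 30.1
ee_pos: [0.6451, -0.2326, 0.1279]
tool_rot: [-1.391, -0.251, -1.108]
wrist_force: [-0.5, 0.6, -0.0]
width: 0.0749
```

Run:
```python
from h import *
deltaD(157,-74,10,-34.3)
c=cam("wrist","w9.png");
print(proj(c,[deck(*q) for q in((110,-71,20),(137,-31,20),(203,-75.6,20),(176,-118,20))]).round(0).tolist());wj(c,(100,120,560,310),150)
```

```text
t 30.1 pos [ 0.6451 -0.2326  0.1279] rot [-79.68 -14.39 -63.5 ] F [-0.5  0.6 -0. ] w 0.0749
deck now [157.7 -70.5  44.3] shift [ 0.0072 -0.0077 -0.0328] turn [-0.33 -0.23  0.26] q7 0.27
[[269.0, 192.0], [367.0, 191.0], [364.0, 336.0], [273.0, 339.0]]
px [458, 120, 83, 46, 2405] deck corners [[151.0, 13.0], [133.0, 23.0], [155.0, 57.0], [174.0, 47.0]] ctr [153.3  35.2]
px [488, 133, 72, 86, 3883] deck corners [[163.0, 19.0], [164.0, 63.0], [192.0, 65.0], [192.0, 21.0]] ctr [177.5  42. ]
px [269, 198, 99, 91, 3565] deck corners [[149.0, -101.0], [112.0, -71.0], [140.0, -33.0], [179.0, -60.0]] ctr [145.1 -66.2]
px [268, 294, 95, 16, 1448] deck corners [[153.0, -104.0], [181.0, -63.0], [189.0, -68.0], [160.0, -109.0]] ctr [170.8 -86. ]
```

Call:
play_rows(commands=[-0.3,-0.2,0.2,0.004,-0.006,-0.02,85,0,0,0,0.004,-0.002,-0.02,85,0,0,0,0.003,-0.002,-0.012,85,0,0,0,0,0,0,85])

```text
time: 30.55
ee_pos: [0.6596, -0.2366, 0.0752]
tool_rot: [-1.388, -0.258, -1.092]
wrist_force: [-0.3, 0.1, 0.3]
width: 0.075
```

Run:
```python
from h import *
deltaD(157,-74,-31,-34.3)
```

```text
t 30.55 pos [ 0.6596 -0.2366  0.0752] rot [-79.53 -14.79 -62.54] F [-0.3  0.1  0.3] w 0.075
deck now [155.4 -67.3 -10.3] shift [ 0.0039 -0.0096 -0.0191] turn [-0.05  0.08 -0.73] q7 0.22
```

Call:
play_rows(commands=[0,0,-0.7,0.002,-0.009,-0.004,85,0,0,0,0.002,0,-0.006,85,0,0,0,0.001,0,-0.005,85,0,0,0,0,0,-0.003,85,0,0,0,0,0,0,85])

```text
time: 31.05
ee_pos: [0.6669, -0.2451, 0.0583]
tool_rot: [-1.385, -0.26, -1.103]
wrist_force: [0.8, 0.1, -0.1]
width: 0.075
```

Run:
```python
from h import *
deltaD(157,-74,-31,-34.3)
```

```text
t 31.05 pos [ 0.6669 -0.2451  0.0583] rot [-79.37 -14.89 -63.18] F [ 0.8  0.1 -0.1] w 0.075
deck now [160.1 -71.4 -29.6] shift [-0.0034 -0.0011 -0.0023] turn [-0.02  0.27 -0.13] q7 0.2
```

Call:
play_rows(commands=[0,0,0,-0.003,-0.001,-0.001,85,0,0,0,0,0,0,30,0,0,0,0,0,0,30,0,0,0,0,0,0,30,0,0,0,0,0,0,30,0,0,0,0,0,0,30], force=40)

```text
time: 31.65
ee_pos: [0.6635, -0.2463, 0.0579]
tool_rot: [-1.385, -0.26, -1.103]
wrist_force: [0.7, -0.4, -0.4]
width: 0.0491
```

Run:
```python
from h import *
deltaD(155,-45,-10,0)
```

```text
t 31.65 pos [ 0.6635 -0.2463  0.0579] rot [-79.36 -14.92 -63.19] F [ 0.7 -0.4 -0.4] w 0.0491
deck now [157.6 -74.1 -29.2] shift [0.006  0.0297 0.0175] turn [-9.48  5.17 32.47] q7 0.2
```

Call:
play_rows(commands=[0,0,0,-0.004,0.002,0.013,30,0,0,0,-0.004,0.002,0.014,30,-2.3,1.25,8,0.004,0.006,0,30,-2.3,1.25,8,0.003,0.006,0,30,-2.3,1.25,8,0.003,0.006,0,30,-2.3,1.25,8,0.003,0.006,0,30,0,0,0,0,0,0,30,0,0,0,0,0,0,30])

```text
time: 32.45
ee_pos: [0.6666, -0.2176, 0.0941]
tool_rot: [-1.571, -0.318, -0.479]
wrist_force: [0.4, -0.5, -1.5]
width: 0.0487
```

Run:
```python
from h import *
deltaD(155,-45,-28,0)
```

```text
t 32.45 pos [ 0.6666 -0.2176  0.0941] rot [-90.01 -18.2  -27.44] F [ 0.4 -0.5 -1.5] w 0.0487
deck now [158.8 -47.2   8.5] shift [ 0.0079 -0.0016 -0.0359] turn [ 0.1   0.17 -0.16] q7 0.69
```

Call:
play_rows(commands=[0,0,-0.2,0.002,0,-0.015,30,0,0,0,0.002,-0.001,-0.01,30,0,0,0,0.001,0,-0.006,30,0,0,0,0,0,0,30])

```text
time: 32.85
ee_pos: [0.6705, -0.2201, 0.0603]
tool_rot: [-1.571, -0.317, -0.491]
wrist_force: [0.7, 0.2, -1.2]
width: 0.0491
```

Run:
```python
from h import *
deltaD(154,-45,-29,0)
```

```text
t 32.85 pos [ 0.6705 -0.2201  0.0603] rot [-90.   -18.15 -28.13] F [ 0.7  0.2 -1.2] w 0.0491
deck now [152.7 -47.7 -25.1] shift [ 0.0034  0.0013 -0.0033] turn [0.07 0.13 0.53] q7 0.64
```

Call:
play_rows(commands=[0,0,0.5,0.003,0.001,-0.002,30,0,0,0,0,0,-0.003,30,0,0,0,0,0,0,30])

```text
time: 33.15
ee_pos: [0.6746, -0.219, 0.0574]
tool_rot: [-1.571, -0.319, -0.482]
wrist_force: [0.8, -0.5, -1.2]
width: 0.049
```

Run:
```python
from h import *
deltaD(154,-45,-29,0)
```

```text
t 33.15 pos [ 0.6746 -0.219   0.0574] rot [-90.04 -18.26 -27.61] F [ 0.8 -0.5 -1.2] w 0.049
deck now [154.8 -44.7 -28.9] shift [-0.0007  0.0001 -0.0004] turn [0.15 0.22 0.02] q7 0.64
```

Call:
play_rows(commands=[0,0,0,0,0,0,72,0,0,0,0,0,0,72,0,0,0,0,0,0,72,0,0,0,-0.006,0.003,0.02,72,0,0,0,-0.01,0.005,0.035,72,0,0,0,-0.01,0.01,0.035,72,0,0,0,-0.015,0.015,0.03,72,0,0,0,0,0.01,0,72,0,0,0,0,0,0,72,0,0,0,0,0,0,72])

```text
time: 34.15
ee_pos: [0.6332, -0.1755, 0.1803]
tool_rot: [-1.571, -0.32, -0.483]
wrist_force: [-0.2, -0.3, -0.7]
width: 0.0634
```

Run:
```python
from h import *
st();c=cam("wrist","w10.png");wj(c,(150,120,600,320),165);jigs(cam("top","top5.png"))
```

```text
t 34.15 pos [ 0.6332 -0.1755  0.1803] rot [-89.99 -18.32 -27.66] F [-0.2 -0.3 -0.7] w 0.0634
px [240, 175, 120, 13, 1334] deck corners [[101.0, -79.0], [101.0, -4.0], [109.0, -4.0], [108.0, -79.0]] ctr [104.7 -41.4]
px [394, 192, 82, 68, 4969] deck corners [[156.0, 21.0], [111.0, 19.0], [112.0, 71.0], [157.0, 75.0]] ctr [134.1  46.6]
px [257, 197, 78, 67, 5018] deck corners [[115.0, -69.0], [115.0, -19.0], [160.0, -19.0], [160.0, -71.0]] ctr [137.4 -44.5]
px [393, 268, 74, 39, 2405] deck corners [[191.0, 22.0], [163.0, 21.0], [164.0, 70.0], [192.0, 73.0]] ctr [177.5  46.4]
px [262, 273, 74, 38, 2737] deck corners [[167.0, -68.0], [167.0, -19.0], [194.0, -18.0], [195.0, -69.0]] ctr [180.7 -43.5]
px [416.2 232.4] area 2512 ctr [ 0.5376 -0.4004  0.02  ] L,W [0.2001 0.1194] yaw 61.0
px [269.8 256.1] area 197 ctr [ 0.4647 -0.0323  0.02  ] L,W [0.0532 0.0366] yaw 44.3
px [244.7 306.9] area 2179 ctr [0.352 0.014 0.02 ] L,W [0.1777 0.1552] yaw -0.8
```

Call:
play_rows(commands=[2.1,4,-3,-0.03,0.025,0,80,2.1,4,-3,-0.03,0.025,-0.01,80,2.1,4,-3,-0.03,0.025,-0.02,80,2.1,4,-3,-0.03,0.025,-0.02,80,0,0,-1,-0.028,0.025,-0.01,80,0,0,0,0,0,0,80,0,0,0,0,0,0,80])

```text
time: 34.95
ee_pos: [0.4772, -0.0509, 0.1111]
tool_rot: [-1.613, 0.016, -0.723]
wrist_force: [0.6, -1.1, 0.6]
width: 0.0702
```

Run:
```python
from h import *
delta(np.array([.4818,-.0480,-.033]),-40.7,0)
c=cam("wrist","w11.png");wb(c,(180,60,470,330))
```

```text
t 34.95 pos [ 0.4772 -0.0509  0.1111] rot [-92.4    0.91 -41.4 ] F [ 0.6 -1.1  0.6] w 0.0702
shift [ 0.0046  0.0029 -0.1441] turn [ 1.21 -2.26  0.68]
px [299, 172, 79, 121, 9211] ctr [ 0.4806 -0.0475  0.02  ] L,W [0.0826 0.05  ] yaw -39.5
```

Call:
play_rows(commands=[1.2,-2.2,1,0.003,0.003,-0.04,80,0,0,0,0,0,-0.03,80,0,0,0,0,0,-0.03,80,0,0,0,0,0,-0.01,80,0,0,0,0,0,0,80,0,0,0,0,0,0,80])

```text
time: 35.6
ee_pos: [0.4877, -0.0527, -0.0007]
tool_rot: [-1.566, -0.008, -0.711]
wrist_force: [-0.2, -0.9, -0.5]
width: 0.0701
```

Run:
```python
from h import *
delta(np.array([.4812,-.0478,-.033]),-40.2,0)
```

```text
t 35.6 pos [ 0.4877 -0.0527 -0.0007] rot [-89.73  -0.44 -40.73] F [-0.2 -0.9 -0.5] w 0.0701
shift [-0.0065  0.0049 -0.0323] turn [0.08 0.51 0.52]
```

Call:
play_rows(commands=[0.1,0.5,0.5,-0.007,0.005,-0.015,80,0,0,0,0,0,-0.009,80,0,0,0,0,0,-0.004,80,0,0,0,0,0,-0.002,80,0,0,0,0,0,0,80])

```text
time: 36.1
ee_pos: [0.483, -0.0476, -0.0303]
tool_rot: [-1.568, -0.004, -0.702]
wrist_force: [-0.3, 0.2, 0.2]
width: 0.0703
```

Run:
```python
from h import *
delta(np.array([.4812,-.0478,-.033]),-40.2,0)
```

```text
t 36.1 pos [ 0.483  -0.0476 -0.0303] rot [-89.83  -0.23 -40.21] F [-0.3  0.2  0.2] w 0.0703
shift [-0.0018 -0.0002 -0.0027] turn [0.01 0.28 0.01]
```

Call:
play_rows(commands=[0,0,0,-0.001,0,-0.003,80,0,0,0,0,0,0,30,0,0,0,0,0,0,30,0,0,0,0,0,0,30,0,0,0,0,0,0,30,0,0,0,0,0,0.02,30,0,0,0,0,0,0.04,30,0,0,0,0,0,0.05,30,0,0,3,0,0,0.03,30,0,0,3,0.01,-0.008,0.02,30,-2.1,-4,3,0.02,-0.015,0,30,-2.1,-4,3,0.02,-0.015,0,30,-2.1,-4,0,0.02,-0.015,0,30,-2.1,-4,0,0.02,-0.015,0,30,0,0,0,0,0,0,30,0,0,0,0,0,0,30], force=40)

```text
time: 37.7
ee_pos: [0.5698, -0.1178, 0.1328]
tool_rot: [-1.564, -0.324, -0.483]
wrist_force: [-0.9, -0.5, -1.5]
width: 0.0495
```

Run:
```python
from h import *
deltaD(43,0,10,0)
```

```text
t 37.7 pos [ 0.5698 -0.1178  0.1328] rot [-89.63 -18.59 -27.66] F [-0.9 -0.5 -1.5] w 0.0495
deck now [45.1 -3.7 86.1] shift [ 0.0207 -0.0067 -0.073 ] turn [-0.03  0.69 -0.06] q7 0.48
```

Call:
play_rows(commands=[0,0.6,0,0.006,0,-0.03,30,0,0,0,0.005,-0.001,-0.025,30,0,0,0,0.004,-0.001,-0.015,30,0,0,0,0,0,0,30,0,0,0,0,0,0,30])

```text
time: 38.2
ee_pos: [0.5838, -0.1177, 0.0611]
tool_rot: [-1.57, -0.308, -0.482]
wrist_force: [0.1, -0.6, -1.5]
width: 0.0498
```

Run:
```python
from h import *
deltaD(43,0,-31,0)
```

```text
t 38.2 pos [ 0.5838 -0.1177  0.0611] rot [-89.93 -17.66 -27.64] F [ 0.1 -0.6 -1.5] w 0.0498
deck now [34.8  2.9 14. ] shift [ 0.0179 -0.0127 -0.0403] turn [-0.22 -0.27  0.01] q7 0.31
```

Call:
play_rows(commands=[-0.2,-0.3,0,0.009,-0.007,-0.01,30,0,0,0,0.005,-0.003,-0.012,30,0,0,0,0.002,-0.001,-0.006,30,0,0,0,0,0,0,30])

```text
time: 38.6
ee_pos: [0.6022, -0.1303, 0.0331]
tool_rot: [-1.569, -0.317, -0.484]
wrist_force: [0.3, 0.2, -2.7]
width: 0.0495
```

Run:
```python
from h import *
deltaD(43,0,-32,0)
```

```text
t 38.6 pos [ 0.6022 -0.1303  0.0331] rot [-89.9  -18.18 -27.73] F [ 0.3  0.2 -2.7] w 0.0495
deck now [ 47.2   0.3 -19.5] shift [-0.0002 -0.0003 -0.0132] turn [0.  0.2 0.1] q7 0.26
```

Call:
play_rows(commands=[0,0.2,0,-0.0015,0.0005,-0.006,30,0,0,0,-0.001,0.0005,-0.005,30,0,0,0,0,0,-0.003,30,0,0,0,0,0,0,30])

```text
time: 39.0
ee_pos: [0.5993, -0.1288, 0.0179]
tool_rot: [-1.571, -0.314, -0.483]
wrist_force: [-0.5, 0.7, -2.1]
width: 0.0495
```

Run:
```python
from h import *
deltaD(42,0,-33,0)
```

```text
t 39.0 pos [ 0.5993 -0.1288  0.0179] rot [-90.01 -17.97 -27.67] F [-0.5  0.7 -2.1] w 0.0495
deck now [ 39.4   0.3 -32.8] shift [ 0.0021 -0.0014  0.0007] turn [-0.   -0.03  0.08] q7 0.22
```

Call:
play_rows(commands=[0,0,0,0.002,-0.001,0.001,30,0,0,0,0,0,0,72,0,0,0,0,0,0,72,0,0,0,0,0,0,72,0,0,0,-0.006,0.003,0.02,72,0,0,0,-0.01,0.005,0.035,72,0,0,0,-0.01,0.005,0.035,72,0,0,0,-0.01,0.005,0.03,72,0,0,0,-0.005,0.003,0.02,72,0,0,0,0,0,0,72,0,0,0,0,0,0,72])

```text
time: 40.1
ee_pos: [0.5604, -0.1083, 0.1662]
tool_rot: [-1.571, -0.318, -0.482]
wrist_force: [-0.4, -0.4, -1.4]
width: 0.0634
```

Run:
```python
from h import *
st();c=cam("wrist","w12.png");wj(c,(130,20,600,320),165)
```

```text
t 40.1 pos [ 0.5604 -0.1083  0.1662] rot [-90.02 -18.24 -27.62] F [-0.4 -0.4 -1.4] w 0.0634
px [206, 147, 96, 13, 1170] deck corners [[-11.0, -78.0], [-10.0, -15.0], [-3.0, -15.0], [-3.0, -78.0]] ctr [ -6.7 -46.7]
px [338, 147, 108, 13, 1261] deck corners [[-3.0, 9.0], [-10.0, 9.0], [-11.0, 80.0], [-3.0, 80.0]] ctr [-6.6 44.5]
px [289, 165, 76, 68, 4927] deck corners [[1.0, -23.0], [1.0, 26.0], [48.0, 27.0], [48.0, -24.0]] ctr [24.5  1.5]
px [291, 240, 71, 38, 2653] deck corners [[53.0, -23.0], [53.0, 26.0], [81.0, 26.0], [81.0, -24.0]] ctr [67.2  1.2]
```

Call:
play_rows(commands=[0,0,0,-0.003,0.03,0.03,60,2.1,4,-1.5,-0.005,0.042,0.01,60,2.1,4,-1.5,-0.005,0.042,0,60,2.1,4,-1.5,-0.005,0.042,0,60,2.1,4,-1.5,-0.005,0.042,0,60,0,0,0,-0.005,0.042,0,60,0,0,0,-0.005,0.04,0,60,0,0,0,0,0,0,60,0,0,0,0,0,0,60])

```text
time: 41.05
ee_pos: [0.5212, 0.1775, 0.1947]
tool_rot: [-1.603, 0.024, -0.596]
wrist_force: [0.1, -0.7, 0.3]
width: 0.0527
```

Run:
```python
from h import *
delta(np.array([.5275,.185,.12]),-33.9,0)
w=cam("wrist");print(red(w,(200,100,460,340)))
P=np.array([.5425,.1753,.058]);e=np.array([.832,-.555,0]);z=np.array([0,0,1])
for a in(-.35,-.3):
    q=P+.048*(np.sin(a)*e+np.cos(a)*z);print(a,q,proj(w,q))
```

```text
t 41.05 pos [0.5212 0.1775 0.1947] rot [-91.86   1.39 -34.16] F [ 0.1 -0.7  0.3] w 0.0527
shift [ 0.0063  0.0075 -0.0747] turn [ 0.77 -2.2   0.24]
[([344.0, 204.5], [339, 200, 11, 10, 110]), ([344.2, 235.9], [334, 225, 22, 24, 407]), ([385.2, 306.6], [363, 271, 45, 69, 262])]
-0.35 [0.52880603 0.1844348  0.10308989] [[344.27907367 238.1359233 ]]
-0.3 [0.53069811 0.18317266 0.10385615] [[344.27460644 241.72141749]]
```

Consistent. Align, descend with the tip clear, then close.

Call:
play_rows(commands=[0.8,-2.2,0.2,0.005,0.0075,-0.03,60,0,0,0,0,0,-0.03,60,0,0,0,0,0,-0.02,60,0,0,0,0,0,0,60,0,0,0,0,0,0,60])

```text
time: 41.6
ee_pos: [0.5281, 0.178, 0.1105]
tool_rot: [-1.572, -0.002, -0.601]
wrist_force: [-0.6, 0.6, 0.6]
width: 0.053
```

Run:
```python
from h import *
delta(np.array([.5278,.185,.053]),-33.9,0)
```

```text
t 41.6 pos [0.5281 0.178  0.1105] rot [-90.08  -0.12 -34.45] F [-0.6  0.6  0.6] w 0.053
shift [-0.0003  0.007  -0.0575] turn [0.14 0.05 0.55]
```

Call:
play_rows(commands=[0.1,0,0.5,-0.001,0.007,-0.01,60,0,0,0,0,0,-0.015,60,0,0,0,0,0,-0.015,60,0,0,0,0,0,-0.008,60,0,0,0,0,0,0,60,0,0,0,0,0,0,60])

```text
time: 42.2
ee_pos: [0.5288, 0.1848, 0.0603]
tool_rot: [-1.569, -0.003, -0.594]
wrist_force: [-0.5, -0.3, 0.0]
width: 0.053
```

Run:
```python
from h import *
delta(np.array([.5278,.185,.053]),-33.9,0)
```

```text
t 42.2 pos [0.5288 0.1848 0.0603] rot [-89.88  -0.19 -34.03] F [-0.5 -0.3  0. ] w 0.053
shift [-0.001   0.0002 -0.0073] turn [0.01 0.23 0.13]
```

Lower, grip, then pull outward along the bat.

Call:
play_rows(commands=[0,0.2,0,-0.001,0,-0.007,60,0,0,0,0,0,0,60,0,0,0,0,0,0,0,0,0,0,0,0,0,0,0,0,0,0,0,0,0,0,0,0,0,0,0,0,0,0,0,0,0,0,0,0,0,0,-0.0015,0.001,0.005,0,0,0,0,-0.0015,0.001,0.005,0,0,0,0,-0.001,0.0005,0.002,0], force=35)

```text
time: 43.2
ee_pos: [0.5247, 0.1858, 0.0651]
tool_rot: [-1.571, -0.002, -0.595]
wrist_force: [10.3, 0.9, -28.2]
width: 0.0152
```

Call:
play_rows(commands=[0,0,0,0.0056,-0.0037,0.0025,0,0,0,0,0.0056,-0.0037,0.002,0,0,0,0,0.0056,-0.0037,0.0015,0,0,0,0,0.0056,-0.0037,0.0005,0])

```text
time: 43.6
ee_pos: [0.542, 0.1742, 0.0696]
tool_rot: [-1.572, 0.008, -0.591]
wrist_force: [-3.4, 4.6, -7.8]
width: 0.0156
```

Call:
play_rows(commands=[0,0,0,0.005,-0.0033,0.001,0,0,0,0,0.005,-0.0033,0,0,0,0,0,0.005,-0.0033,-0.0005,0,0,0,0,0.004,-0.0025,-0.001,0])

```text
time: 44.0
ee_pos: [0.5571, 0.164, 0.0684]
tool_rot: [-1.575, 0.017, -0.588]
wrist_force: [-4.1, 5.4, -6.0]
width: 0.0153
```

Call:
play_rows(commands=[0,0,0,0.004,-0.003,-0.001,0,0,0,0,0.004,-0.003,-0.001,0,0,0,0,0.002,-0.001,-0.001,0])

```text
time: 44.3
ee_pos: [0.5626, 0.1603, 0.0652]
tool_rot: [-1.577, 0.026, -0.585]
wrist_force: [-8.7, 5.0, -4.2]
width: 0.0157
```

Call:
play_rows(commands=[0,0,0,0,0,-0.004,0,0,0,0,0,0,-0.004,0,0,0,0,0,0,-0.003,0,0,0,0,0.001,-0.0005,0,0,0,0,0,0,0,0,60,0,0,0,0,0,0,60,0,0,0,0,0,0,60,0,0,0,0,0,0,60,0,0,0,0,0,0.03,60,0,0,0,0,0,0.04,60,0,0,0,0,0,0.05,60,0,0,0,0,0,0.04,60,0,0,0,0,0,0,60])

```text
time: 45.6
ee_pos: [0.5656, 0.1575, 0.2262]
tool_rot: [-1.579, 0.023, -0.587]
wrist_force: [1.0, 0.7, -0.8]
width: 0.0529
```

Run:
```python
from h import *
st();d=cam("side");w=cam("wrist")
print(red(d,(265,165,315,225)));print(red(w,(200,100,460,340)))
P=np.array([.5425,.1753,.058]);e=np.array([.832,-.555,0]);z=np.array([0,0,1])
for a in(.25,.3,.35,.4):
    q=P+.048*(np.sin(a)*e+np.cos(a)*z);print(a,proj(d,q),proj(w,q))
```

```text
t 45.6 pos [0.5656 0.1575 0.2262] rot [-90.49   1.33 -33.64] F [ 1.   0.7 -0.8] w 0.0529
[([288.3, 191.1], [285, 187, 7, 9, 42]), ([309.7, 216.6], [306, 215, 9, 5, 14])]
[([331.0, 139.5], [327, 135, 9, 10, 90]), ([329.9, 206.9], [320, 191, 20, 33, 536]), ([356.9, 276.2], [330, 214, 63, 126, 414]), ([376.0, 335.3], [355, 330, 41, 10, 88])]
0.25 [[287.33617411 189.6118148 ]] [[331.27257901 202.34680742]]
0.3 [[288.10684097 189.89381337]] [[331.25701209 205.33611271]]
0.35 [[288.86574419 190.21229874]] [[331.24149837 208.22355181]]
0.4 [[289.61090353 190.56644455]] [[331.22609631 211.00035395]]
```

Run:
```python
from h import *
t=cam("top");d=cam("side")
a=cv2.resize(t["frame"][110:290,235:475],(480,360),interpolation=cv2.INTER_CUBIC);b=cv2.resize(d["frame"][170:370,240:480],(320,267),interpolation=cv2.INTER_CUBIC)
o=np.zeros((360,800,3),np.uint8);o[:,:480]=a;o[:267,480:]=b;cv2.imwrite("pics/final.png",o)
```

```text
(no output)
```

View pics/final.png

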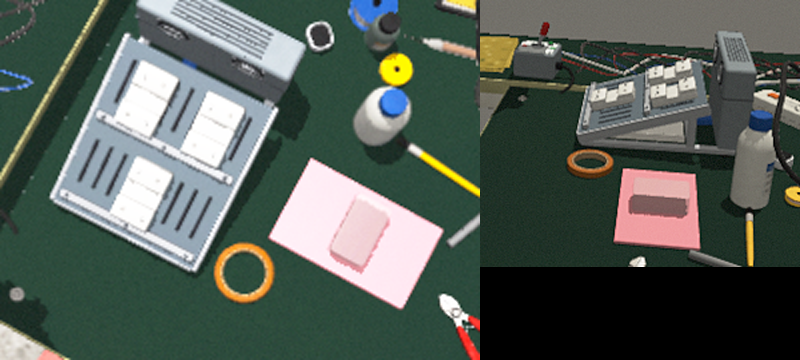

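```bash
python3 -c "
from h import *
st();print(hand_in())"
```

```text
t 45.8 pos [0.5618 0.1555 0.2191] rot [-91.     1.74 -33.63] F [-0.8  0.1  0.1] w 0.053
the job is handed in; nothing more can be done
None
```

I switched the dryer off, laid the one block present on the foam mat, racked the three jigs present and switched the dryer on again. The job was handed in at about 46 s; `hand_in` gave no verdict.

**Last checks (all from my own camera measurements):**
- **Toggle:** the red cap is back at its starting pixel, within 0.3 px in the side camera, so it is on and drawn in. After switching off, I pushed it once more to the end stop, because it first sat about 0.05 rad from the full off position.
- **Jigs:** all three look flat and aligned up the slope. Their middles are at about deck x = 152, 155 and 41 mm, and y = 46, -44 and 1 mm.
- **Block:** it lies flat near the middle of the mat.
- **Other items:** the bottle, brush and tape roll look undisturbed.

**What disagreed or went wrong:**
- **Fingertips:** the real tips sit about 35 mm behind the reported TCP. I confirmed this in the pictures and by an empty closing above the cap, and corrected for it in every grasp.
- **Knocked jig:** the first jig racked was later found turned about 34° on the deck, so I gripped it again and put it back. It rests about 3 mm above its cleat instead of touching it, which is inside the allowed range.

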